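# Wind the ware tray into its drying bay

## Task

The sake cup has been left on the runway in the way of the wooden ware tray. Stand it upright on the bare cork coaster in the tray, then fit the loose crank right down onto the square shaft and wind it anticlockwise (seen from above) until the tray is fully home in the drying bay. Move the tray only with the crank, tip none of the wares, leave the other things where they are, and leave the crank on the shaft.

Things in the scene. Friction and masses are not known exactly. Their poses are not given: they have to be found in the camera images.
- cup_center (a point): pale porcelain sake cup, loose, upright and open at the top, 52 tall, 57 across the rim and 40 across the foot, walls 3, about 90 g; it starts standing on the 12 thick ply runway base between the rails (110 apart, tops 26 above the bench), ahead of the tray. Point: on its axis, half-way up (26 above its foot); z up
- coaster_top (a point): round cork coaster 72 across, 5 thick, loose, lying alone in one of the three places of the tray (95 apart, centre to centre, along the tray). Point: centre of its upper face; z up
- bowl_center (a point): tenmoku-brown tea bowl, 102 across the rim, 70 tall, standing in another place of the tray. Point: on its axis half-way up
- dish_center (a point): small celadon dish, 80 across the rim, 24 tall, standing in the third place of the tray. Point: on its axis half-way up
- hub_center (a point): loose steel crank of about 0.3 kg lying on the bench the right way for use: hub a 30 x 30 x 44 tall upright block with a blind square socket 18.4 wide and 24 deep in its underside; a flat arm 14 wide and 8 thick leaves it at the top (its upper face level with the hub's) along +x to the knob 55 away. Point: centre of the hub, 22 above its underside; x along the arm, y across it, z up; the socket's sides are along x and y
- hub_foot (a point): the middle of the underside of the crank's hub (the mouth of the socket); same axes as hub_center
- knob_center (a point): the crank's upright wooden knob, 22 across and 40 tall, spinning freely on its own axis. Point: half-way up the knob, 65 above the underside of the hub; x along the arm, z up
- shaft_foot (a point): upright square shaft 16 x 16 (sides along its x and y) with a tapered tip (8 x 8 at the top, the uppermost 7 of its height), turning on top of the aluminium gearbox at the end of the runway; it stands 23 above a round collar 38 across. Point: on the shaft's axis at the collar's upper face (62 above the bench), where the seated hub rests; axes turn with the shaft. Fits the socket in four ways, about 1.2 clearance a side (some 9 degrees of play)
- tray_mid (a point): open wooden tray 330 (along y) x 150 x 30 tall, walls 8, inner floor 38 above the bench. Point: centre of its inner floor; y is the direction in which it travels home, x across, z up
- bay_end (a point): fixed drying bay: grey splash guard 60 tall, 8 thick, on three sides (sides 184 apart inside). Point: top middle of the inner face of its end wall; y is the tray's direction of travel
- tray (a joint): travel of the tray in m: starts between 0.02 and 0.05, 0.15 is fully home against its stop; 0.05 a turn of the shaft, growing as the shaft turns anticlockwise seen from above. About 5 N of friction, stays where it is left
- rib_center (a point): bystander: yellow plastic rib 98 x 58 x 5 lying on the bench. Point: its centre
- jar_center (a point): bystander: closed round jar 60 across, 85 tall, on the bench. Point: on its axis, half-way up
- tiles_center (a point): bystander: stack of four glaze test tiles 50 x 75, 28 tall. Point: its centre
- brush_grip (a point): bystander: brush lying on the bench, 210 long. Point: on its handle
- waxpot_center (a point): bystander: small terracotta pot 70 across, 60 tall, on the bench. Point: on its axis, half-way up
Not all that is in view belongs to the job. What is shaped like the part that bears dish_center but orange or yellow is not meant.

How it is judged:
On the way, in this order (a step that is already met when the one before it is completed fails the run):
1. the cup stands upright on the coaster in the tray, let go, before the tray has been moved (horizontal distance between cup_center and coaster_top below 0.022 m and z of cup_center in the frame of coaster_top below 0.032 m and angle between cup_center's own z axis and vertical below 0.15 rad and contact force between the fingers and cup below 0.2 N and value of joint tray below 0.06 m), for 0.2 s.
2. the crank is seated on the square shaft, the tray not yet wound in (horizontal distance between hub_foot and shaft_foot below 0.005 m and z of hub_foot in the frame of shaft_foot below 0.006 m and angle between hub_center's own z axis and vertical below 0.15 rad and value of joint tray below 0.075 m), for 0.2 s.
3. the crank on the shaft has wound the tray more than half-way (horizontal distance between hub_foot and shaft_foot below 0.006 m and z of hub_foot in the frame of shaft_foot below 0.012 m and value of joint tray above 0.1 m), for 0.05 s.
At the end, for the whole second after the job is handed in: the tray is within 8 mm of its home stop and at rest, the cup stands upright on the coaster (centres within 22 mm), the bowl and dish stand upright in the tray, and the crank sits on the shaft, right down to within 8 mm of the collar, all let go (value of joint tray above 0.142 m and velocity of joint tray below 0.005 m/s and horizontal distance between cup_center and coaster_top below 0.022 m and z of cup_center in the frame of coaster_top below 0.032 m and angle between each of cup_center, bowl_center, dish_center's own z axis and vertical below 0.15 rad and z of bowl_center in the frame of tray_mid below 0.045 m and horizontal distance between each of bowl_center, dish_center and tray_mid below 0.14 m and z of dish_center in the frame of tray_mid below 0.022 m and horizontal distance between hub_foot and shaft_foot below 0.006 m and z of hub_foot in the frame of shaft_foot below 0.008 m); the robot touches nothing.
It fails at once if the tray is moved while the crank is not on the shaft (velocity of joint tray above 0.03 m/s and distance between hub_foot and shaft_foot above 0.03 m).
It fails at once if the hand pushes the tray (contact force between the fingers and tray above 10 N).
It fails at once if a ware is tipped over (angle between cup_center's own z axis and vertical above 0.8 rad or angle between any of bowl_center, dish_center's own z axis and vertical above 0.5 rad).
It fails at once if a bystander on the bench is moved more than 4 cm (distance of any of rib_center, jar_center, tiles_center, brush_grip, waxpot_center from where it was at the start of the episode above 0.04 m).
It also fails if it takes over 72 s, if anything falls off the work surface, if the arm or the gripper's body presses on something with over 40 N, if the wrist force passes 120 N, or if a joint passes its speed limit or range.

## Robot

A 6-joint arm with a two-finger parallel gripper is mounted at the origin on the work surface. World frame = base frame: x ahead of the robot, y to its left, z up, the work surface at z = 0. Lengths are in m, angles in rad, forces in N, time in s.
With the tool pointing down it reaches from about 0.375 to 0.75 m from the base axis. Payload 9 kg.
Tool frame: the origin (TCP) lies on the centre line of the jaws, within the pads' length; the fingertips stand 8 mm ahead of it and the grasp point (between the pads) lies 11 mm behind it; z points along the fingers, y is the line along which they close (so a half turn about z gives the same grasp; the last joint's range is limited). The gripper opens to 85 mm and grips with 20 to 120 N. Pads are 22 mm wide; open, the fingers measure 114 mm over their backs; the gripper's body (76 mm by 85 mm) begins 54 mm behind the grasp point. The pads swing forward as they close: fully open they stand 13 mm farther back than shut.
Start: joints at [1.107, 0.104, 0.097, 1.564, 0, 1.353], TCP at [0.146, 0.582, 0.215] pointing down, gripper open.
Joint ranges: [-2.99, 2.99], [-0.84, 1.86], [-1.1, 1.16], [-1.84, 2.11], [-1.51, 1.56], [-3.14, 3.14]. Speed limits (rad/s): [2.22, 2.22, 2.57, 3.14, 3.14, 3.14].

## Interface

Orientations are given as a 3x3 rotation matrix whose columns are the frame's x, y, z axes.
In Python, from bench import arm gives the robot as it stands.
- The arm moves only by the shell command python3 -m jog 'ROWS'. ROWS is JSON, a list of rows, each an object of numbers: "hand": the closure, from 0 (fully open) to 1 (shut); "tx", "ty", "tz": the shift along the tool's x, y, z as a fraction of full scale; "ax", "ay", "az": the turn, a rotation vector about the tool's x, y, z as a fraction of full scale. In form: [{"hand": .., "tx": .., "ty": .., "tz": .., "ax": .., "ay": .., "az": ..}, ...]. A call has 1 to 10 rows; each row shifts and turns the commanded pose from where the row before left it, along the tool's axes as they then stand; what a row does not reach is not made up. Full scale, the value 1, is 30 mm for a shift and 4 degrees for a turn. A row lasts 1/12 s, in which the tool goes at most 41.7 mm and 7.16 degrees, less where a joint would pass 70% of its speed; a pose out of reach is approached as far as the arm can. A call with a number of a shift or a turn outside -1 to 1 is refused whole. A call with a gripper value outside its range is refused whole. The fingers move at their own pace and stop on an object; the grip force is fixed at half the most. Time passes only in rows, so rows that do not move let the fingers close. It gives the time, the measured TCP pose, the force, the opening and the grip force at its end, in the units of the state.
- arm.sense(): the state, without advancing time (a new reading comes with each control period).
- arm.snapshot(name): name is "scene" or "top" or "wrist"; returns a dict with "img" (384x512x3 uint8, red, green, blue), "vfov" (degrees; the focal length in pixels is half the picture's height over the tangent of half this angle, whatever the lens; pixels are square), "cx", "cy" (the principal point, pixels), "R" (3x3) and "t" (3): a world point X has camera coordinates R X + t. Camera axes: x right, y down, z forward; pixel columns grow to the right and rows downward; lengths in m; the calibration is good to about 2 mm. A picture is of the moment at which its call begins. There is no depth.
- arm.hand_in(): hands the job in; it is judged then, once.
Trained networks look in the newest picture that a camera, given by its name, has taken for a name from the list of things; names that differ only in an ending like _2 or _b are one class to them, and where a whole thing is asked for, a point or a joint stands for the part that bears it (a point fixed in the world has none). Each returns a list of dicts, best first, with "score" (0 to 1); they miss things now and then, are a little off and sometimes report something else, mostly with a low value. They report only what shows in the picture. A call takes as long as a camera call. They do not tell look-alikes from the thing itself.
- arm.find_in(camera, query): "pixel" ([column, row] in pixels, amid what is visible of it).
- arm.regions_of(camera, query): "pixels" (384x512 bool, what is visible of it) and "pixel" ([column, row] in pixels, amid what is visible of it).
The state is a dict: "t": time; "q": joint angles; "qd": joint speeds; "tau": joint torques, N m; "eef_pos": TCP position; "tcp_rot": TCP orientation; "contact_force": force on the tool from outside, world axes, zero at the start; "torque": the same for the moment, N m; "grip_width": finger opening in m; "gripper_force": force on a finger pad.
Only numpy, scipy, OpenCV 4.12 (cv2) and the standard library are available. Lean on these libraries where they do the work, as an engineer would, in place of code of your own. Each camera call takes 0.05 s, during which the arm holds its last target. There are 200 camera calls.

## Working session

There is one attempt and no reset: what is moved stays moved. The work goes in short steps, Python scripts to look and compute and a shell command to move; the robot and the scene stay as the last step left them, time stands still between calls to the robot, and variables do not carry over. Pictures are saved under pics/ and viewed, at most 10 in all, crops included, and the job is handed in when it is done.

```bash
ls; mkdir -p pics; cat > h.py <<'E'
import numpy as np, cv2
from bench import arm
def snap(c,save=None):
    s=arm.snapshot(c); 
    if save: cv2.imwrite(f'pics/{save}.png',cv2.cvtColor(s['img'],cv2.COLOR_RGB2BGR))
    return s
def ray(s,p):
    f=192/np.tan(np.radians(s['vfov'])/2); R=np.array(s['R']);t=np.array(s['t'])
    d=R.T@np.array([(p[0]-s['cx'])/f,(p[1]-s['cy'])/f,1]); o=-R.T@t
    return o,d
def atz(s,p,z):
    o,d=ray(s,p); return o+d*(z-o[2])/d[2]
def tri(l):
    A=np.zeros((3,3));b=np.zeros(3)
    for s,p in l:
        o,d=ray(s,p); d=d/np.linalg.norm(d); M=np.eye(3)-np.outer(d,d); A+=M;b+=M@o
    return np.linalg.solve(A,b)
def proj(s,X):
    f=192/np.tan(np.radians(s['vfov'])/2); c=np.array(s['R'])@np.array(X)+np.array(s['t'])
    return [s['cx']+f*c[0]/c[2], s['cy']+f*c[1]/c[2]]
E
python3 - <<'E'
from h import *
S={c:snap(c,c+'0') for c in('scene','top','wrist')}
for c in S: print(c,S[c]['vfov'],np.round(-np.array(S[c]['R']).T@S[c]['t'],3))
for q in ['cup_center','coaster_top','bowl_center','dish_center','hub_center','knob_center','shaft_foot','tray_mid','rib_center','jar_center','tiles_center','brush_grip','waxpot_center']:
    r={}
    for c in('scene','top','wrist'):
        r[c]=[(round(d['score'],2),[int(v) for v in d['pixel']]) for d in arm.find_in(c,q)[:3]]
    print(q,r)
im=np.hstack([cv2.imread(f'pics/{c}0.png') for c in('scene','top')])
print(arm.sense()['t'])
E
```

```text
pics
scene 48.641935068404436 [ 1.073 -0.531  1.004]
top 42.40558024490566 [0.416 0.006 1.568]
wrist 58.22779661313755 [0.065 0.602 0.373]
cup_center {'scene': [(0.82, [337, 188])], 'top': [(0.5, [189, 142])], 'wrist': []}
coaster_top {'scene': [(0.85, [279, 236])], 'top': [(0.68, [273, 143])], 'wrist': []}
bowl_center {'scene': [(0.85, [303, 208]), (0.62, [191, 280])], 'top': [(0.9, [240, 144]), (0.63, [277, 155])], 'wrist': []}
dish_center {'scene': [(0.76, [171, 341]), (0.65, [180, 204]), (0.57, [254, 257])], 'top': [(0.97, [306, 145]), (0.93, [305, 243]), (0.76, [395, 148])], 'wrist': []}
hub_center {'scene': [(0.85, [247, 194])], 'top': [(0.66, [270, 146]), (0.6, [262, 206]), (0.51, [406, 193])], 'wrist': []}
knob_center {'scene': [(0.73, [245, 197])], 'top': [(0.64, [256, 207])], 'wrist': []}
shaft_foot {'scene': [(0.72, [192, 280])], 'top': [(0.62, [354, 166])], 'wrist': []}
tray_mid {'scene': [(0.78, [266, 240]), (0.65, [338, 189])], 'top': [(0.86, [273, 154]), (0.7, [239, 145])], 'wrist': []}
rib_center {'scene': [(0.57, [191, 238])], 'top': [(0.81, [320, 207]), (0.55, [259, 208]), (0.49, [274, 140])], 'wrist': []}
jar_center {'scene': [(0.97, [293, 152])], 'top': [], 'wrist': []}
tiles_center {'scene': [(0.53, [340, 132]), (0.25, [122, 314])], 'top': [(0.55, [119, 199]), (0.27, [241, 145])], 'wrist': []}
brush_grip {'scene': [(0.68, [122, 310]), (0.51, [339, 189]), (0.51, [292, 155])], 'top': [(0.71, [409, 191]), (0.45, [258, 205])], 'wrist': []}
waxpot_center {'scene': [(0.9, [122, 246])], 'top': [(0.95, [378, 231]), (0.35, [282, 173])], 'wrist': []}
2.1
```

View pics/scene0.png

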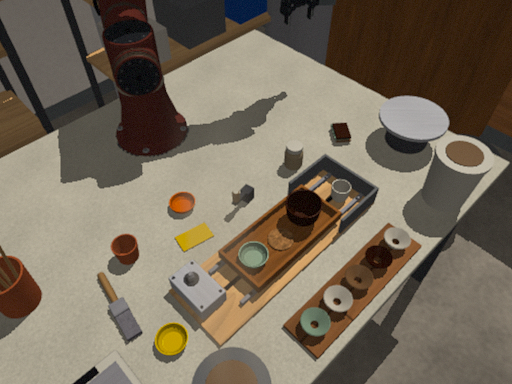

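View pics/top0.png

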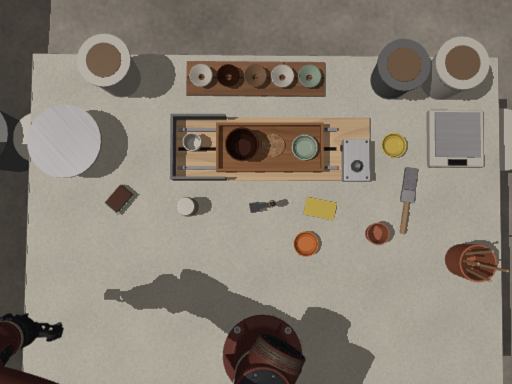

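The scene shows the cup in front of the tray (scene 340,187; top 191,142), the coaster between bowl and dish (279,236; 273,144), the gearbox at top (357,160) and the crank near top (262,206). The in-tray celadon dish is the one meant: the orange (180,204) and yellow (171,341) ones are excluded by the text, and the celadon piece on the board (315,322) is not in the tray. I'll confirm this in a crop.

```bash
python3 - <<'E'
from h import *
a=cv2.imread('pics/top0.png');b=cv2.imread('pics/scene0.png')
A=cv2.resize(a[110:220,165:375],(800,419),interpolation=3)[:300]
c=lambda im,x,y,w,h,W,H:cv2.resize(im[y:y+h,x:x+w],(W,H),interpolation=3)
top=c(a,165,110,210,74,800,282)
bl=c(a,240,190,60,45,400,300); br=c(b,215,170,60,45,400,300)
cv2.imwrite('pics/crop.png',np.vstack([top,np.hstack([bl,br])]))
S={c:snap(c) for c in('scene','top')}
for n,z in (('cup_center',.038),('coaster_top',.043),('dish_center',.05),('bowl_center',.073),('hub_center',.03),('knob_center',.065),('shaft_foot',.07),('rib_center',.003),('waxpot_center',.03),('brush_grip',.01)):
  o=[]
  for c in S:
    for d in arm.regions_of(c,n)[:2]:
      m=d['pixels']; ys,xs=np.nonzero(m)
      o.append((c,round(d['score'],2),[int(xs.mean()),int(ys.mean())],int(m.sum()),np.round(atz(S[c],[xs.mean(),ys.mean()],z),3).tolist()))
  print(n,*o,sep='\n  ')
E
```

```text
cup_center
  ('scene', 0.68, [340, 190], 401, [0.654, 0.227, 0.038])
  ('top', 0.82, [191, 141], 272, [0.658, 0.227, 0.038])
coaster_top
  ('scene', 0.71, [280, 239], 506, [0.652, -0.032, 0.043])
  ('top', 0.82, [272, 145], 444, [0.647, -0.026, 0.043])
  ('top', 0.68, [356, 165], 120, [0.587, -0.285, 0.043])
dish_center
  ('scene', 0.96, [181, 202], 440, [0.369, -0.147, 0.05])
  ('scene', 0.72, [252, 254], 676, [0.638, -0.122, 0.05])
  ('top', 0.97, [393, 144], 514, [0.651, -0.398, 0.05])
  ('top', 0.77, [304, 147], 526, [0.642, -0.123, 0.05])
bowl_center
  ('scene', 0.6, [302, 207], 1167, [0.636, 0.076, 0.073])
  ('top', 0.95, [241, 143], 894, [0.647, 0.07, 0.073])
  ('top', 0.57, [272, 145], 399, [0.643, -0.025, 0.073])
hub_center
  ('scene', 0.76, [243, 195], 322, [0.46, 0.011, 0.03])
  ('scene', 0.28, [302, 207], 1085, [0.614, 0.103, 0.03])
  ('top', 0.65, [259, 205], 182, [0.46, 0.012, 0.03])
knob_center
  ('scene', 0.57, [243, 194], 285, [0.48, -0.007, 0.065])
  ('top', 0.72, [260, 205], 187, [0.459, 0.011, 0.065])
shaft_foot
  ('scene', 0.49, [190, 278], 175, [0.591, -0.288, 0.07])
rib_center
  ('scene', 0.95, [193, 236], 652, [0.456, -0.181, 0.003])
  ('top', 0.63, [319, 207], 559, [0.456, -0.177, 0.003])
  ('top', 0.29, [271, 148], 3577, [0.645, -0.022, 0.003])
waxpot_center
  ('scene', 0.87, [124, 248], 649, [0.372, -0.348, 0.03])
  ('top', 0.87, [377, 233], 435, [0.378, -0.352, 0.03])
brush_grip
  ('scene', 0.71, [119, 310], 1049, [0.505, -0.455, 0.01])
  ('top', 0.65, [407, 194], 679, [0.5, -0.451, 0.01])
  ('top', 0.41, [260, 205], 172, [0.462, 0.012, 0.01])
```

View pics/crop.png

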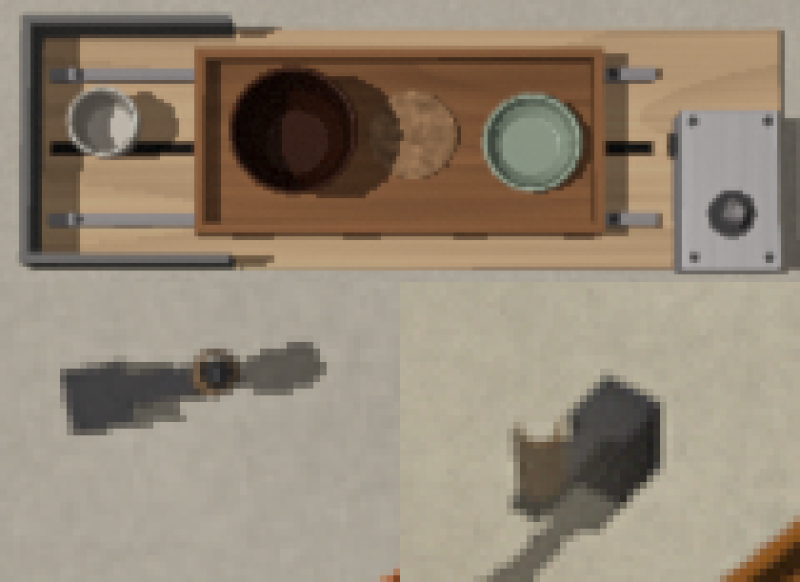

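```bash
python3 - <<'E'
from h import *
s=arm.sense(); print(np.round(s['tcp_rot'],3), s['eef_pos'], s['t'])
w=snap('wrist'); R=np.array(s['tcp_rot']); c=-np.array(w['R']).T@w['t']
print('cam in tool',R.T@(c-s['eef_pos']),'cam fwd in tool',R.T@np.array(w['R'])[2])
S={c:snap(c) for c in('scene','top')}
for n,pt,ps in (('hub top',[254.2,207.7],None),('knob top',[272.3,203.8],None),('shaft',[357.2,166.2],[192,276])):
    print(n,[np.round(atz(S['top'],pt,z),3).tolist() for z in(.044,.085)], tri([(S['top'],pt),(S['scene'],ps)]) if ps else '')
# cup
for n in ('cup_center','coaster_top','bowl_center'):
  p=[max(arm.regions_of(c,n),key=lambda d:d['score']) for c in S]
  l=[(S[c],d['pixel']) for c,d in zip(S,p)]; print(n,tri(l))
E
```

```text
[[-0.97   0.243  0.   ]
 [ 0.243  0.97   0.   ]
 [-0.     0.    -1.   ]] [0.14600194 0.58197897 0.21533648] 3.2
cam in tool [ 8.39231743e-02  1.02087918e-04 -1.58263638e-01] cam fwd in tool [-0.32062519  0.0010034   0.94720562]
hub top [[0.454, 0.03, 0.044], [0.453, 0.029, 0.085]] 
knob top [[0.466, -0.026, 0.044], [0.465, -0.025, 0.085]] 
shaft [[0.585, -0.287, 0.044], [0.58, -0.279, 0.085]] [ 0.58354485 -0.28131694  0.0663103 ]
cup_center [0.65617773 0.22912764 0.0395556 ]
coaster_top [ 0.64884211 -0.02641396  0.02718222]
bowl_center [0.63779876 0.07118393 0.08375096]
```

```bash
python3 -m jog '[{"hand":0,"az":1},{"az":1},{"az":1},{"az":1},{"az":1},{"az":1},{"az":1},{"az":1},{"az":1},{"az":1}]'; python3 -m jog '[{"hand":0,"az":1},{"az":1},{"az":1},{"az":1},{"az":1},{"az":1},{"az":1},{"az":1},{"az":0.98},{"az":0}]'
```

```text
validation failed for argument at $[0]...
validation failed for argument at $[0]...
```

```bash
python3 -m jog '[{"hand":0,"tx":0,"ty":0,"tz":0,"ax":0,"ay":0,"az":1}]'; python3 -m jog '[{"hand":0,"tx":0,"ty":0,"tz":0,"ax":0,"ay":0,"az":1},{"hand":0,"tx":0,"ty":0,"tz":0,"az":1}]'
```

```text
t: 3.73
eef_pos: [0.146, 0.582, 0.2154]
tcp_rot: [[-0.951, 0.31, 0.0], [0.31, 0.951, 0.0], [-0.0, 0.0, -1.0]]
contact_force: [0.4, 0.3, 0.1]
grip_width: 0.0854
gripper_force: 0.0validation failed for argument at $[1]...
```

```bash
python3 -m jog '[{"hand":0,"tx":0,"ty":0,"tz":0,"ax":0,"ay":0,"az":1},{"hand":0,"tx":0,"ty":0,"tz":0,"ax":0,"ay":0,"az":1},{"hand":0,"tx":0,"ty":0,"tz":0,"ax":0,"ay":0,"az":1},{"hand":0,"tx":0,"ty":0,"tz":0,"ax":0,"ay":0,"az":1},{"hand":0,"tx":0,"ty":0,"tz":0,"ax":0,"ay":0,"az":1},{"hand":0,"tx":0,"ty":0,"tz":0,"ax":0,"ay":0,"az":1},{"hand":0,"tx":0,"ty":0,"tz":0,"ax":0,"ay":0,"az":1},{"hand":0,"tx":0,"ty":0,"tz":0,"ax":0,"ay":0,"az":1},{"hand":0,"tx":0,"ty":0,"tz":0,"ax":0,"ay":0,"az":1}]'; python3 -m jog '[{"hand":0,"tx":0,"ty":0,"tz":0,"ax":0,"ay":0,"az":1},{"hand":0,"tx":0,"ty":0,"tz":0,"ax":0,"ay":0,"az":1},{"hand":0,"tx":0,"ty":0,"tz":0,"ax":0,"ay":0,"az":1},{"hand":0,"tx":0,"ty":0,"tz":0,"ax":0,"ay":0,"az":1},{"hand":0,"tx":0,"ty":0,"tz":0,"ax":0,"ay":0,"az":1},{"hand":0,"tx":0,"ty":0,"tz":0,"ax":0,"ay":0,"az":1},{"hand":0,"tx":0,"ty":0,"tz":0,"ax":0,"ay":0,"az":1},{"hand":0,"tx":0,"ty":0,"tz":0,"ax":0,"ay":0,"az":1},{"hand":0,"tx":0,"ty":0,"tz":0,"ax":0,"ay":0,"az":0.98}]'
```

```text
t: 4.48
eef_pos: [0.146, 0.582, 0.2154]
tcp_rot: [[-0.584, 0.812, 0.0], [0.812, 0.584, 0.0], [0.0, 0.0, -1.0]]
contact_force: [0.3, -0.5, -0.1]
grip_width: 0.0853
gripper_force: 0.0
t: 5.23
eef_pos: [0.146, 0.582, 0.2153]
tcp_rot: [[0.004, 1.0, 0.0], [1.0, -0.004, 0.0], [0.0, 0.0, -1.0]]
contact_force: [-0.1, -0.2, -0.0]
grip_width: 0.0854
gripper_force: 0.0
```

```bash
python3 -m jog '[{"hand":0,"tx":-0.59,"ty":0.85,"tz":0,"ax":0,"ay":0,"az":0},{"hand":0,"tx":-0.59,"ty":0.85,"tz":0,"ax":0,"ay":0,"az":0},{"hand":0,"tx":-0.59,"ty":0.85,"tz":0,"ax":0,"ay":0,"az":0},{"hand":0,"tx":-0.59,"ty":0.85,"tz":0,"ax":0,"ay":0,"az":0},{"hand":0,"tx":-0.59,"ty":0.85,"tz":0,"ax":0,"ay":0,"az":0},{"hand":0,"tx":-0.59,"ty":0.85,"tz":0,"ax":0,"ay":0,"az":0},{"hand":0,"tx":-0.59,"ty":0.85,"tz":0,"ax":0,"ay":0,"az":0},{"hand":0,"tx":-0.59,"ty":0.85,"tz":0,"ax":0,"ay":0,"az":0},{"hand":0,"tx":-0.59,"ty":0.85,"tz":0,"ax":0,"ay":0,"az":0},{"hand":0,"tx":-0.59,"ty":0.85,"tz":0,"ax":0,"ay":0,"az":0}]'; python3 -m jog '[{"hand":0,"tx":-0.59,"ty":0.85,"tz":0,"ax":0,"ay":0,"az":0},{"hand":0,"tx":-0.59,"ty":0.85,"tz":0,"ax":0,"ay":0,"az":0},{"hand":0,"tx":-0.59,"ty":0.85,"tz":0,"ax":0,"ay":0,"az":0},{"hand":0,"tx":-0.59,"ty":0.85,"tz":0,"ax":0,"ay":0,"az":0},{"hand":0,"tx":-0.59,"ty":0.85,"tz":0,"ax":0,"ay":0,"az":0},{"hand":0,"tx":-0.59,"ty":0.85,"tz":0,"ax":0,"ay":0,"az":0},{"hand":0,"tx":-0.59,"ty":0.85,"tz":0,"ax":0,"ay":0,"az":0},{"hand":0,"tx":-0.59,"ty":0.85,"tz":0,"ax":0,"ay":0,"az":0},{"hand":0,"tx":-0.59,"ty":0.85,"tz":0,"ax":0,"ay":0,"az":0},{"hand":0,"tx":-0.59,"ty":0.85,"tz":0,"ax":0,"ay":0,"az":0}]'; python3 - <<'E'
from h import *
s=arm.sense();print(s['eef_pos'])
w=snap('wrist','w1')
for n in ('cup_center','coaster_top'):
  for d in arm.regions_of('wrist',n):
    m=d['pixels'].astype(np.uint8); ys,xs=np.nonzero(m)
    print(n,d['score'],m.sum(),d['pixel'],xs.min(),xs.max(),ys.min(),ys.max(),[np.round(atz(w,[xs.mean(),ys.mean()],z),4) for z in (.038,.043,.064)])
E
```

```text
t: 6.07
eef_pos: [0.4021, 0.4039, 0.2155]
tcp_rot: [[0.0, 1.0, 0.0], [1.0, -0.0, 0.0], [0.0, 0.0, -1.0]]
contact_force: [1.1, 0.3, -0.4]
grip_width: 0.0857
gripper_force: 0.0
t: 6.9
eef_pos: [0.6571, 0.2269, 0.2152]
tcp_rot: [[0.0, 1.0, 0.0], [1.0, -0.0, 0.0], [0.0, 0.0, -1.0]]
contact_force: [-0.1, -0.2, -0.2]
grip_width: 0.0851
gripper_force: 0.0
[0.65711187 0.22690803 0.21524623]
cup_center 0.74 2874 [253.0, 172.5] 227 286 146 207 [array([0.6555, 0.2184, 0.038 ]), array([0.6555, 0.2198, 0.043 ]), array([0.6555, 0.2255, 0.064 ])]
coaster_top 0.58 2954 [254.1, 173.8] 227 286 145 207 [array([0.6557, 0.2188, 0.038 ]), array([0.6557, 0.2202, 0.043 ]), array([0.6557, 0.2259, 0.064 ])]
```

View pics/w1.png

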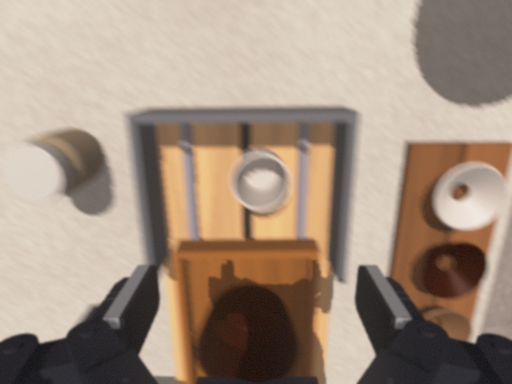

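The picture shows the cup's rim at about (262,181), the tray end below it and the bowl at (248,330). The network mask sits about 5 px to the left, so I'll fit the rim myself.

```bash
python3 - <<'E'
from h import *
w=snap('wrist')
g=cv2.cvtColor(w['img'],cv2.COLOR_RGB2HSV)
c=w['img'][130:230,215:310].astype(int); m=((c.max(2)-c.min(2))<45)&(c.min(2)>95)
n,l,st,ce=cv2.connectedComponentsWithStats(m.astype(np.uint8)); k=1+np.argmax(st[1:,4])
pts=np.argwhere(l==k)[:,::-1].astype(np.int32); h=cv2.convexHull(pts)
e=cv2.fitEllipse(h); print(e,st[k]); p=np.array(e[0])+[215,130]; print(p)
for z in (.05,.06,.064): print(z,atz(w,p,z), 'rim dia',np.linalg.norm(atz(w,p+[e[1][1]/2,0],z)-atz(w,p-[e[1][1]/2,0],z)))
print(w['cx'],w['cy'])
E
```

```text
((41.62643051147461, 47.396610260009766), (58.465087890625, 63.08674240112305), 170.11434936523438) [  13   16   59   62 2848]
[256.62643051 177.39661026]
0.05 [0.65548336 0.22103814 0.05      ] rim dia 0.061018631297412765
0.06 [0.65550926 0.2237724  0.06      ] rim dia 0.059124877106091316
0.064 [0.65551962 0.2248661  0.064     ] rim dia 0.05836737542956279
256.9247290087071 197.76813309144347
```

```bash
python3 -m jog '[{"hand":0,"tx":-0.05,"ty":-0.05,"tz":0.8,"ax":0,"ay":0,"az":0},{"hand":0,"tx":0,"ty":0,"tz":0.8,"ax":0,"ay":0,"az":0},{"hand":0,"tx":0,"ty":0,"tz":0.8,"ax":0,"ay":0,"az":0},{"hand":0,"tx":0,"ty":0,"tz":0.8,"ax":0,"ay":0,"az":0},{"hand":0,"tx":0,"ty":0,"tz":0.8,"ax":0,"ay":0,"az":0},{"hand":0,"tx":0,"ty":0,"tz":0.8,"ax":0,"ay":0,"az":0},{"hand":0,"tx":0,"ty":0,"tz":0.6,"ax":0,"ay":0,"az":0},{"hand":0,"tx":0,"ty":0,"tz":0.4,"ax":0,"ay":0,"az":0},{"hand":0,"tx":0,"ty":0,"tz":0,"ax":0,"ay":0,"az":0},{"hand":0.1,"tx":0,"ty":0,"tz":0,"ax":0,"ay":0,"az":0}]'; python3 -m jog '[{"hand":0.6,"tx":0,"ty":0,"tz":0,"ax":0,"ay":0,"az":0},{"hand":0.6,"tx":0,"ty":0,"tz":0,"ax":0,"ay":0,"az":0},{"hand":0.6,"tx":0,"ty":0,"tz":0,"ax":0,"ay":0,"az":0},{"hand":0.6,"tx":0,"ty":0,"tz":0,"ax":0,"ay":0,"az":0},{"hand":0.6,"tx":0,"ty":0,"tz":0,"ax":0,"ay":0,"az":0},{"hand":0.6,"tx":0,"ty":0,"tz":0,"ax":0,"ay":0,"az":0}]'
```

```text
t: 7.93
eef_pos: [0.6539, 0.2271, 0.0417]
tcp_rot: [[-0.001, 1.0, -0.0], [1.0, 0.001, 0.0], [0.0, -0.0, -1.0]]
contact_force: [0.0, -0.4, 0.2]
grip_width: 0.0772
gripper_force: 0.0
t: 8.43
eef_pos: [0.6546, 0.2265, 0.0418]
tcp_rot: [[0.0, 1.0, 0.0], [1.0, -0.0, 0.0], [0.0, 0.0, -1.0]]
contact_force: [-1.6, -0.5, -0.1]
grip_width: 0.0345
gripper_force: 0.5
```

```bash
python3 - <<'E'
from h import *
snap('wrist','w2');snap('scene','s2')
a=cv2.imread('pics/w2.png');b=cv2.imread('pics/s2.png')
cv2.imwrite('pics/c2.png',np.hstack([cv2.resize(a,(440,330)),cv2.resize(b[130:250,275:405],(357,330))]))
print(arm.sense()['grip_width'],arm.sense()['gripper_force'])
E
```

```text
0.03441848118318098 0.5161581174616003
```

View pics/c2.png

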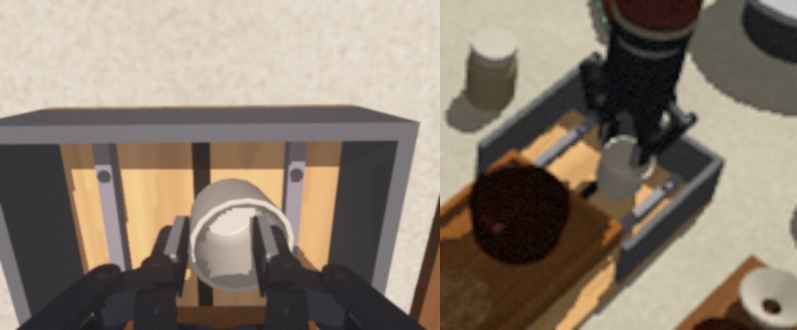

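```bash
python3 - <<'E'
from h import *
a=cv2.imread('pics/w2.png');b=cv2.imread('pics/s2.png')
A=cv2.resize(a[190:350,170:370],(500,400),interpolation=3)
B=cv2.resize(b[150:230,310:370],(300,400),interpolation=3)
cv2.imwrite('pics/c3.png',np.hstack([A,B]))
w=snap('wrist'); s=arm.sense(); print(s['eef_pos'])
for dx in(-.017,.017): print(proj(w,np.array(s['eef_pos'])+[dx,0,-.008]),proj(w,np.array(s['eef_pos'])+[dx,0,.011]))
E
```

```text
[0.65432523 0.2264791  0.04126274]
[np.float64(227.22396536908502), np.float64(245.23402113389966)] [np.float64(224.0064489170745), np.float64(262.98850636478494)]
[np.float64(290.8754339108291), np.float64(245.2867601598006)] [np.float64(294.55409284062375), np.float64(263.0458469529326)]
```

View pics/c3.png

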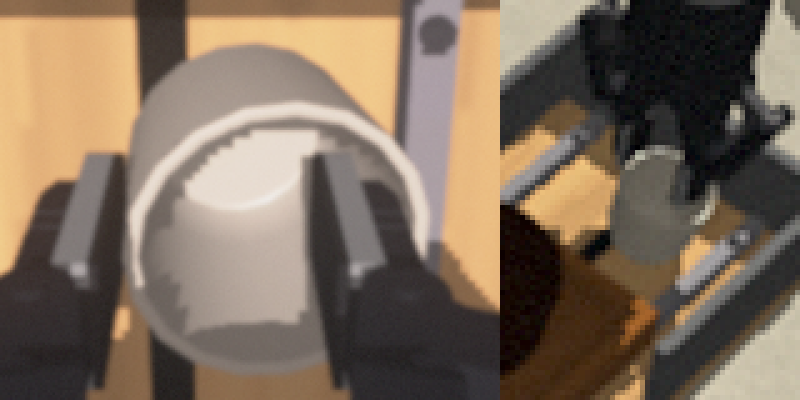

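The right finger ended up inside the cup: the cup leaned away from the left finger as the hand closed. The cup still looks nearly upright, so I'll lift straight out slowly and measure again.

```bash
python3 -m jog '[{"hand":0.6,"tx":0,"ty":0,"tz":-0.1,"ax":0,"ay":0,"az":0},{"hand":0.6,"tx":0,"ty":0,"tz":-0.2,"ax":0,"ay":0,"az":0},{"hand":0.6,"tx":0,"ty":0,"tz":-0.3,"ax":0,"ay":0,"az":0},{"hand":0.6,"tx":0,"ty":0,"tz":-0.4,"ax":0,"ay":0,"az":0},{"hand":0.6,"tx":0,"ty":0,"tz":-0.5,"ax":0,"ay":0,"az":0},{"hand":0.6,"tx":0,"ty":0,"tz":-0.7,"ax":0,"ay":0,"az":0},{"hand":0.6,"tx":0,"ty":0,"tz":-0.8,"ax":0,"ay":0,"az":0},{"hand":0,"tx":0,"ty":0,"tz":-0.8,"ax":0,"ay":0,"az":0},{"hand":0,"tx":0,"ty":0,"tz":0,"ax":0,"ay":0,"az":0},{"hand":0,"tx":0,"ty":0,"tz":0,"ax":0,"ay":0,"az":0}]'; cat > rim.py <<'E'
from h import *
S={c:snap(c,c+'r') for c in('scene','top','wrist')}
for c in S:
  for d in arm.regions_of(c,'cup_center')[:1]:
    x0,y0=[int(v) for v in d['pixel']]; r=35 if c!='wrist' else 75
    ya,xa=max(0,y0-r),max(0,x0-r)
    I=S[c]['img'][ya:y0+r,xa:x0+r].astype(int); m=((I.max(2)-I.min(2))<45)&(I.min(2)>85)
    m[~cv2.dilate(d['pixels'].astype(np.uint8),np.ones((9,9)))[ya:y0+r,xa:x0+r].astype(bool)]=0
    n,l,st,ce=cv2.connectedComponentsWithStats(m.astype(np.uint8)); k=1+np.argmax(st[1:,4])
    e=cv2.fitEllipse(cv2.convexHull(np.argwhere(l==k)[:,::-1].astype(np.int32))); p=np.array(e[0])+[xa,ya]
    print(c,d['pixel'],p,e[1],st[k],'z.038',atz(S[c],p,.038).round(4),'z.064',atz(S[c],p,.064).round(4))
E
python3 rim.py
```

```text
t: 9.42
eef_pos: [0.656, 0.2267, 0.1588]
tcp_rot: [[0.0, 1.0, 0.005], [1.0, -0.0, 0.001], [0.001, 0.005, -1.0]]
contact_force: [0.7, -0.2, -0.4]
grip_width: 0.0692
gripper_force: 0.0
scene [340.4, 191.9] [340.99154663 186.5447979 ] (15.277641296386719, 20.37984848022461) [ 27  23  20  16 163] z.038 [0.6463 0.2402 0.038 ] z.064 [0.6578 0.2195 0.064 ]
top [190.7, 143.9] [194.35759354 139.30292511] (16.445842742919922, 25.302658081054688) [ 32  20  16  23 279] z.038 [0.6648 0.2183 0.038 ] z.064 [0.6606 0.2147 0.064 ]
wrist [258.5, 196.0] [260.79383087 199.47600555] (70.98251342773438, 76.59745025634766) [  43   40   72   76 4190] z.038 [0.6566 0.2148 0.038 ] z.064 [0.6563 0.2237 0.064 ]
```

```bash
python3 - <<'E'
from h import *
w=snap('wrist','w3'); s=arm.sense(); print(s['eef_pos'],s['grip_width'])
a=cv2.imread('pics/w3.png')
for z in(.064,.012):
  for r in ([.0285] if z>.05 else [.02]):
    for t in np.linspace(0,6.28,24): cv2.circle(a,[int(round(v)) for v in proj(w,[.6563+r*np.cos(t),.2237+r*np.sin(t),z])],1,(0,0,255) if z>.05 else (255,0,0),-1)
b=cv2.imread('pics/scener.png')
cv2.imwrite('pics/c4.png',np.hstack([a,cv2.resize(b[150:230,310:370],(288,384),interpolation=3)]))
E
```

```text
[0.65397972 0.22637564 0.15436669] 0.08540706274245702
```

View pics/c4.png

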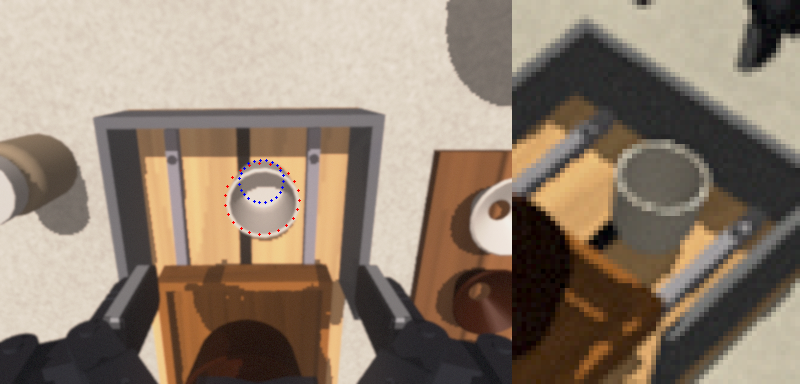

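The cup is upright again with its rim centred at about (263,202), 3 mm to the +x side of the hand, so nothing is lost. I'll go in again a little lower and close step by step.

```bash
python3 -m jog '[{"hand":0,"tx":-0.1,"ty":0.1,"tz":0.7,"ax":0,"ay":0,"az":0},{"hand":0,"tx":0,"ty":0,"tz":0.8,"ax":0,"ay":0,"az":0},{"hand":0,"tx":0,"ty":0,"tz":0.8,"ax":0,"ay":0,"az":0},{"hand":0,"tx":0,"ty":0,"tz":0.8,"ax":0,"ay":0,"az":0},{"hand":0,"tx":0,"ty":0,"tz":0.6,"ax":0,"ay":0,"az":0},{"hand":0,"tx":0,"ty":0,"tz":0.3,"ax":0,"ay":0,"az":0},{"hand":0,"tx":0,"ty":0,"tz":0,"ax":0,"ay":0,"az":0},{"hand":0.1,"tx":0,"ty":0,"tz":0,"ax":0,"ay":0,"az":0},{"hand":0.2,"tx":0,"ty":0,"tz":0,"ax":0,"ay":0,"az":0},{"hand":0.25,"tx":0,"ty":0,"tz":0,"ax":0,"ay":0,"az":0}]'; python3 -m jog '[{"hand":0.28,"tx":0,"ty":0,"tz":0,"ax":0,"ay":0,"az":0},{"hand":0.31,"tx":0,"ty":0,"tz":0,"ax":0,"ay":0,"az":0},{"hand":0.33,"tx":0,"ty":0,"tz":0,"ax":0,"ay":0,"az":0},{"hand":0.33,"tx":0,"ty":0,"tz":0,"ax":0,"ay":0,"az":0}]'; python3 -m jog '[{"hand":0.35,"tx":0,"ty":0,"tz":0,"ax":0,"ay":0,"az":0},{"hand":0.37,"tx":0,"ty":0,"tz":0,"ax":0,"ay":0,"az":0},{"hand":0.39,"tx":0,"ty":0,"tz":0,"ax":0,"ay":0,"az":0},{"hand":0.39,"tx":0,"ty":0,"tz":0,"ax":0,"ay":0,"az":0}]'; python3 - <<'E'
from h import *
snap('wrist','w4')
E
```

```text
t: 10.6
eef_pos: [0.6586, 0.2237, 0.0372]
tcp_rot: [[0.0, 1.0, 0.003], [1.0, -0.0, 0.0], [0.0, 0.003, -1.0]]
contact_force: [-0.7, -0.7, 0.7]
grip_width: 0.0643
gripper_force: 0.0
t: 10.93
eef_pos: [0.6576, 0.2235, 0.0356]
tcp_rot: [[0.0, 1.0, 0.0], [1.0, -0.0, 0.0], [0.0, 0.0, -1.0]]
contact_force: [-0.1, 0.0, -0.5]
grip_width: 0.0569
gripper_force: 0.0
t: 11.27
eef_pos: [0.6578, 0.2236, 0.0362]
tcp_rot: [[0.0, 1.0, 0.001], [1.0, -0.0, 0.0], [0.0, 0.001, -1.0]]
contact_force: [-1.9, -0.5, 5.9]
grip_width: 0.0535
gripper_force: 57.7
```

```bash
python3 -m jog '[{"hand":0.42,"tx":0,"ty":0,"tz":-0.1,"ax":0,"ay":0,"az":0},{"hand":0.42,"tx":0,"ty":0,"tz":-0.3,"ax":0,"ay":0,"az":0},{"hand":0.42,"tx":0,"ty":0,"tz":-0.5,"ax":0,"ay":0,"az":0},{"hand":0.42,"tx":0,"ty":0,"tz":-0.7,"ax":0,"ay":0,"az":0},{"hand":0.42,"tx":0,"ty":0,"tz":-0.7,"ax":0,"ay":0,"az":0},{"hand":0.42,"tx":0,"ty":0,"tz":-0.7,"ax":0,"ay":0,"az":0},{"hand":0.42,"tx":0,"ty":0,"tz":-0.7,"ax":0,"ay":0,"az":0},{"hand":0.42,"tx":0,"ty":0,"tz":-0.5,"ax":0,"ay":0,"az":0},{"hand":0.42,"tx":0,"ty":0,"tz":-0.3,"ax":0,"ay":0,"az":0},{"hand":0.42,"tx":0,"ty":0,"tz":0,"ax":0,"ay":0,"az":0}]'; python3 - <<'E'
from h import *
w=snap('wrist','w5'); s=arm.sense(); print(s['eef_pos'],s['grip_width'],s['gripper_force'])
for c in('wrist','top','scene'):
  q=snap(c) if c!='wrist' else w
  for n in ('cup_center','coaster_top'):
    for d in arm.regions_of(c,n)[:2]: print(c,n,round(d['score'],2),d['pixel'],d['pixels'].sum(),atz(q,d['pixel'],.043).round(4))
cv2.imwrite('pics/c5.png',cv2.imread('pics/w5.png'))
E
```

```text
t: 12.15
eef_pos: [0.6585, 0.2236, 0.1731]
tcp_rot: [[0.0, 1.0, 0.004], [1.0, -0.0, 0.001], [0.001, 0.004, -1.0]]
contact_force: [-0.1, 0.7, -0.2]
grip_width: 0.0534
gripper_force: 62.9
[0.65798125 0.2235462  0.17116946] 0.053204917120277376 62.85628397286928
wrist cup_center 0.79 [256.5, 271.9] 12898 [0.6575 0.1348 0.043 ]
top cup_center 0.57 [190.3, 138.9] 120 [0.6652 0.2303 0.043 ]
top coaster_top 0.72 [272.0, 145.5] 418 [ 0.6469 -0.0235  0.043 ]
top coaster_top 0.22 [324.1, 152.8] 5931 [ 0.6257 -0.185   0.043 ]
scene cup_center 0.96 [345.7, 160.7] 424 [0.5911 0.3325 0.043 ]
scene coaster_top 0.8 [279.6, 238.6] 467 [ 0.6495 -0.0309  0.043 ]
scene coaster_top 0.63 [267.9, 244.0] 3936 [ 0.6396 -0.066   0.043 ]
```

View pics/c5.png

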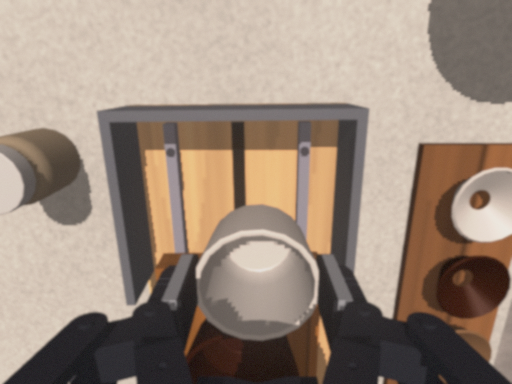

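The cup is held upright and centred at (258,285) between the pads. I'll carry it over the coaster at about (0.648, -0.028).

```bash
python3 -m jog '[{"hand":0.42,"tx":-0.3,"ty":-0.03,"tz":0,"ax":0,"ay":0,"az":0},{"hand":0.42,"tx":-0.6,"ty":-0.03,"tz":0,"ax":0,"ay":0,"az":0},{"hand":0.42,"tx":-0.9,"ty":-0.03,"tz":0,"ax":0,"ay":0,"az":0},{"hand":0.42,"tx":-1,"ty":-0.03,"tz":0,"ax":0,"ay":0,"az":0},{"hand":0.42,"tx":-1,"ty":-0.03,"tz":0,"ax":0,"ay":0,"az":0},{"hand":0.42,"tx":-1,"ty":-0.03,"tz":0,"ax":0,"ay":0,"az":0},{"hand":0.42,"tx":-1,"ty":-0.03,"tz":0,"ax":0,"ay":0,"az":0},{"hand":0.42,"tx":-1,"ty":-0.04,"tz":0,"ax":0,"ay":0,"az":0},{"hand":0.42,"tx":-0.9,"ty":-0.04,"tz":0,"ax":0,"ay":0,"az":0},{"hand":0.42,"tx":-0.7,"ty":-0.04,"tz":0,"ax":0,"ay":0,"az":0}]'; python3 -m jog '[{"hand":0.42,"tx":0,"ty":0,"tz":0,"ax":0,"ay":0,"az":0},{"hand":0.42,"tx":0,"ty":0,"tz":0,"ax":0,"ay":0,"az":0}]'
```

```text
t: 13.43
eef_pos: [0.6471, -0.0314, 0.1703]
tcp_rot: [[0.001, 1.0, 0.0], [1.0, -0.001, -0.0], [-0.0, 0.0, -1.0]]
contact_force: [0.5, 0.5, -0.5]
grip_width: 0.0529
gripper_force: 62.8
t: 13.6
eef_pos: [0.6473, -0.0302, 0.1703]
tcp_rot: [[0.002, 1.0, 0.0], [1.0, -0.002, 0.0], [0.0, 0.0, -1.0]]
contact_force: [-0.1, 0.4, -0.8]
grip_width: 0.053
gripper_force: 62.8
```

```bash
python3 -m jog '[{"hand":0.42,"tx":0.05,"ty":0,"tz":0.4,"ax":0,"ay":0,"az":0},{"hand":0.42,"tx":0,"ty":0,"tz":0.6,"ax":0,"ay":0,"az":0},{"hand":0.42,"tx":0,"ty":0,"tz":0.6,"ax":0,"ay":0,"az":0},{"hand":0.42,"tx":0,"ty":0,"tz":0.6,"ax":0,"ay":0,"az":0},{"hand":0.42,"tx":0,"ty":0,"tz":0.5,"ax":0,"ay":0,"az":0},{"hand":0.42,"tx":0,"ty":0,"tz":0.3,"ax":0,"ay":0,"az":0},{"hand":0.42,"tx":0,"ty":0,"tz":0.2,"ax":0,"ay":0,"az":0},{"hand":0.42,"tx":0,"ty":0,"tz":0,"ax":0,"ay":0,"az":0},{"hand":0.42,"tx":0,"ty":0,"tz":0,"ax":0,"ay":0,"az":0}]';python3 -m jog '[{"hand":0.42,"tx":0,"ty":0,"tz":0.06,"ax":0,"ay":0,"az":0},{"hand":0.42,"tx":0,"ty":0,"tz":0,"ax":0,"ay":0,"az":0}]'
```

```text
t: 14.35
eef_pos: [0.6477, -0.0266, 0.0746]
tcp_rot: [[-0.0, 1.0, 0.0], [1.0, 0.0, 0.0], [0.0, 0.0, -1.0]]
contact_force: [0.1, 0.4, -0.2]
grip_width: 0.0526
gripper_force: 62.9
t: 14.52
eef_pos: [0.6482, -0.0271, 0.0733]
tcp_rot: [[-0.0, 1.0, 0.001], [1.0, 0.0, -0.0], [-0.0, 0.001, -1.0]]
contact_force: [-0.1, -0.5, -1.2]
grip_width: 0.0526
gripper_force: 62.9
```

```bash
for i in 1; do python3 -m jog '[{"hand":0.42,"tx":0,"ty":0,"tz":0.1,"ax":0,"ay":0,"az":0},{"hand":0.42,"tx":0,"ty":0,"tz":0,"ax":0,"ay":0,"az":0}]'; python3 -m jog '[{"hand":0.42,"tx":0,"ty":0,"tz":0.06,"ax":0,"ay":0,"az":0},{"hand":0.42,"tx":0,"ty":0,"tz":0,"ax":0,"ay":0,"az":0}]';  python3 -m jog '[{"hand":0.42,"tx":0,"ty":0,"tz":0.05,"ax":0,"ay":0,"az":0},{"hand":0.42,"tx":0,"ty":0,"tz":0,"ax":0,"ay":0,"az":0}]'; done | grep -E 'eef|contact'
```

```text
eef_pos: [0.6477, -0.0271, 0.0694]
contact_force: [-0.2, 0.9, -0.6]
eef_pos: [0.6475, -0.027, 0.0674]
contact_force: [-0.1, 0.3, -1.4]
eef_pos: [0.6476, -0.0271, 0.0672]
contact_force: [-2.6, 0.1, 6.0]
```

```bash
python3 -m jog '[{"hand":0.33,"tx":0,"ty":0,"tz":0,"ax":0,"ay":0,"az":0},{"hand":0.28,"tx":0,"ty":0,"tz":0,"ax":0,"ay":0,"az":0},{"hand":0.22,"tx":0,"ty":0,"tz":0,"ax":0,"ay":0,"az":0},{"hand":0.15,"tx":0,"ty":0,"tz":0,"ax":0,"ay":0,"az":0},{"hand":0.15,"tx":0,"ty":0,"tz":0,"ax":0,"ay":0,"az":0},{"hand":0.15,"tx":0,"ty":0,"tz":-0.2,"ax":0,"ay":0,"az":0},{"hand":0.15,"tx":0,"ty":0,"tz":-0.5,"ax":0,"ay":0,"az":0},{"hand":0.15,"tx":0,"ty":0,"tz":-0.8,"ax":0,"ay":0,"az":0},{"hand":0.15,"tx":0,"ty":0,"tz":-1,"ax":0,"ay":0,"az":0},{"hand":0.15,"tx":0,"ty":0,"tz":-1,"ax":0,"ay":0,"az":0}]'; python3 -m jog '[{"hand":0.15,"tx":0,"ty":0,"tz":-0.8,"ax":0,"ay":0,"az":0},{"hand":0,"tx":0,"ty":0,"tz":-0.3,"ax":0,"ay":0,"az":0},{"hand":0,"tx":0,"ty":0,"tz":0,"ax":0,"ay":0,"az":0},{"hand":0,"tx":0,"ty":0,"tz":0,"ax":0,"ay":0,"az":0}]'; python3 - <<'E'
from h import *
S={c:snap(c,c+'6') for c in('wrist','top','scene')}
for c in S:
  for n in ('cup_center','coaster_top','hub_center','knob_center','shaft_foot'):
    for d in arm.regions_of(c,n)[:2]:
      ys,xs=np.nonzero(d['pixels']);print(c,n,round(d['score'],2),d['pixel'],d['pixels'].sum(),xs.min(),xs.max(),ys.min(),ys.max(),atz(S[c],d['pixel'],.069).round(4))
E
```

```text
t: 15.85
eef_pos: [0.647, -0.0269, 0.1723]
tcp_rot: [[0.0, 1.0, -0.001], [1.0, -0.0, 0.0], [0.0, -0.001, -1.0]]
contact_force: [0.7, -0.1, -0.4]
grip_width: 0.0727
gripper_force: 0.0
t: 16.18
eef_pos: [0.6477, -0.0271, 0.2038]
tcp_rot: [[0.0, 1.0, 0.0], [1.0, -0.0, 0.0], [0.0, 0.0, -1.0]]
contact_force: [-0.0, 0.1, -1.4]
grip_width: 0.0855
gripper_force: 0.0
wrist cup_center 0.59 [255.0, 184.4] 3822 223 291 153 224 [ 0.6448 -0.0305  0.069 ]
wrist coaster_top 0.92 [265.1, 154.0] 1555 223 297 135 187 [ 0.6535 -0.0033  0.069 ]
wrist hub_center 0.93 [58.9, 122.1] 3434 26 88 90 193 [0.4811 0.0235 0.069 ]
wrist knob_center 0.81 [57.4, 124.8] 3548 24 89 91 193 [0.4794 0.0213 0.069 ]
wrist knob_center 0.65 [253.4, 62.8] 16820 178 324 0 137 [0.6436 0.0698 0.069 ]
top coaster_top 0.28 [322.6, 210.1] 575 303 336 197 219 [ 0.4478 -0.1778  0.069 ]
top knob_center 0.25 [187.5, 207.4] 342 177 198 196 216 [0.4519 0.2314 0.069 ]
top shaft_foot 0.66 [354.3, 167.3] 86 352 361 162 171 [ 0.5787 -0.2735  0.069 ]
top shaft_foot 0.54 [118.5, 198.3] 485 105 133 185 214 [0.4774 0.4414 0.069 ]
scene cup_center 0.58 [278.2, 231.1] 455 269 289 219 244 [ 0.6417 -0.0296  0.069 ]
scene coaster_top 0.58 [282.5, 243.7] 220 267 293 233 250 [ 0.6774 -0.0506  0.069 ]
scene hub_center 0.65 [247.4, 193.9] 301 232 253 184 205 [0.4893 0.0015 0.069 ]
scene hub_center 0.31 [268.6, 243.0] 3628 218 339 188 291 [ 0.6504 -0.0751  0.069 ]
scene knob_center 0.78 [247.6, 197.9] 292 232 253 186 205 [ 0.5005 -0.0084  0.069 ]
scene shaft_foot 0.55 [191.1, 279.7] 191 183 199 272 286 [ 0.5926 -0.2886  0.069 ]
scene shaft_foot 0.33 [266.3, 242.6] 3836 218 340 200 292 [ 0.6453 -0.0785  0.069 ]
```

```bash
python3 -m jog '[{"hand":0,"tx":-0.84,"ty":-0.21,"tz":0,"ax":0,"ay":0,"az":0},{"hand":0,"tx":-0.84,"ty":-0.21,"tz":0,"ax":0,"ay":0,"az":0},{"hand":0,"tx":-0.84,"ty":-0.21,"tz":0,"ax":0,"ay":0,"az":0},{"hand":0,"tx":-0.84,"ty":-0.21,"tz":0,"ax":0,"ay":0,"az":0},{"hand":0,"tx":-0.84,"ty":-0.21,"tz":0,"ax":0,"ay":0,"az":0},{"hand":0,"tx":-0.84,"ty":-0.21,"tz":0,"ax":0,"ay":0,"az":0},{"hand":0,"tx":-0.84,"ty":-0.21,"tz":0,"ax":0,"ay":0,"az":0},{"hand":0,"tx":-0.84,"ty":-0.21,"tz":0,"ax":0,"ay":0,"az":0},{"hand":0,"tx":-0.84,"ty":-0.21,"tz":0,"ax":0,"ay":0,"az":0},{"hand":0,"tx":-0.84,"ty":-0.21,"tz":0,"ax":0,"ay":0,"az":0}]'; python3 -m jog '[{"hand":0,"tx":0,"ty":0,"tz":0,"ax":0,"ay":0,"az":0},{"hand":0,"tx":0,"ty":0,"tz":0,"ax":0,"ay":0,"az":0},{"hand":0,"tx":0,"ty":0,"tz":0,"ax":0,"ay":0,"az":0}]'; python3 - <<'E'
from h import *
import pickle
w=snap('wrist','w7'); pickle.dump({**w,'sense':arm.sense()['eef_pos']},open('w7.pkl','wb'))
print(proj(w,[.584,-.283,.085]))
a=cv2.imread('pics/w7.png')
p=None
for d in arm.regions_of('wrist','shaft_foot')[:2]:
  ys,xs=np.nonzero(d['pixels']); print(d['score'],d['pixel'],xs.min(),xs.max(),ys.min(),ys.max()); p=p or d['pixel']
x,y=[int(v) for v in p]; x0,y0=x-40,y-40
A=cv2.resize(a[y0:y0+80,x0:x0+80],(560,560),interpolation=3)
b=cv2.imread('pics/wrist6.png'); B=cv2.resize(b[110:290,170:340],(240,254),interpolation=3)
cv2.imwrite('pics/c7.png',np.hstack([A,np.vstack([B,cv2.resize(b,(240,180)),np.zeros((126,240,3),np.uint8)])])); print(x0,y0)
E
```

```text
t: 17.92
eef_pos: [0.5841, -0.2803, 0.2043]
tcp_rot: [[0.0, 1.0, 0.0], [1.0, -0.0, -0.0], [-0.0, 0.0, -1.0]]
contact_force: [0.4, 0.5, 0.8]
grip_width: 0.0852
gripper_force: 0.0
t: 18.17
eef_pos: [0.5846, -0.2786, 0.2042]
tcp_rot: [[0.0, 1.0, 0.0], [1.0, -0.0, 0.0], [0.0, 0.0, -1.0]]
contact_force: [0.0, 0.1, -0.1]
grip_width: 0.0853
gripper_force: 0.0
[np.float64(257.57148506206636), np.float64(190.68879294056876)]
0.88 [257.7, 181.1] 238 279 162 202
217 141
```

View pics/c7.png

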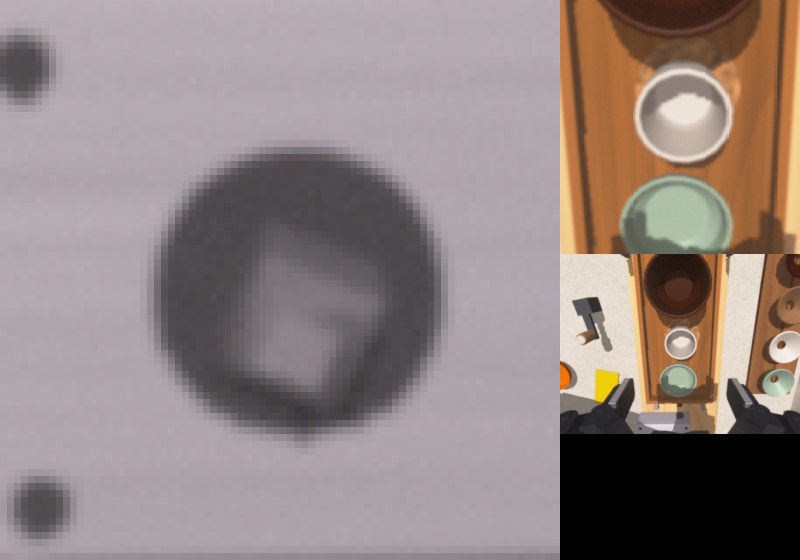

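The crop shows the cup upright on the coaster. The square shaft sits in its collar, turned roughly 30° (crop corners about 265,225 / 385,300 / 325,405 / 225,370). I'll fit its yaw by model silhouette and measure the crank from two wrist views.

```bash
cat > sh.py <<'E'
from h import *
import pickle
from scipy.optimize import minimize
w=pickle.load(open('w7.pkl','rb'))
K=8; x0,y0=230,150; I=cv2.cvtColor(w['img'],cv2.COLOR_RGB2GRAY)[y0:y0+60,x0:x0+60]
B=cv2.resize(I,None,fx=K,fy=K,interpolation=cv2.INTER_CUBIC).astype(float)
P=lambda X:((np.array(proj(w,X))-[x0,y0]+.5)*K-.5)
# collar: dark blob
m=(B<118).astype(np.uint8); n,l,st,ce=cv2.connectedComponentsWithStats(m); k=l[int(200),int(180)] or 1+np.argmax(st[1:,4]); k=1+np.argmax(st[1:,4])
h=cv2.convexHull(np.argwhere(l==k)[:,::-1].astype(np.int32)); e=cv2.fitEllipse(h)
c=atz(w,(np.array(e[0])+.5)/K-.5+[x0,y0],.062); print('collar',c, 'dia',np.linalg.norm(atz(w,[0,0],.062)-atz(w,[e[1][0]/K,0],.062)))
L=cv2.Canny; G=cv2.GaussianBlur(B,(0,0),4); gm=np.hypot(cv2.Sobel(G,6,1,0),cv2.Sobel(G,6,0,1))
def sq(cx,cy,a,h,z): return [P([cx+h*(np.cos(a)*i-np.sin(a)*j),cy+h*(np.sin(a)*i+np.cos(a)*j),z]) for i,j in((1,1),(-1,1),(-1,-1),(1,-1))]
def inside(pts):
  M=np.zeros(B.shape,np.uint8); cv2.fillConvexPoly(M,cv2.convexHull(np.array(pts,np.float32)).astype(np.int32),1); return M.astype(bool)
yy,xx=np.mgrid[:B.shape[0],:B.shape[1]]
col=((xx-e[0][0])**2+(yy-e[0][1])**2)<(e[1][0]/2-8)**2
r=[]
for ad in range(0,90,3):
  for dx in np.arange(-4,5,1)*1e-3:
    for dy in np.arange(-4,5,1)*1e-3:
      a=np.radians(ad); q=sq(c[0]+dx,c[1]+dy,a,.008,.062)+sq(c[0]+dx,c[1]+dy,a,.008,.078)+sq(c[0]+dx,c[1]+dy,a,.004,.085)
      M=inside(q)&col; o=col&~M
      r.append((B[M].var()*M.sum()+B[o].var()*o.sum(),ad,dx,dy))
r.sort(); [print(v) for v in r[:6]]
E
python3 sh.py
```

```text
collar [ 0.58550024 -0.28239472  0.062     ] dia 0.03157538859939707
(np.float64(9752493.553982679), 66, np.float64(0.0), np.float64(0.0))
(np.float64(9812929.249277998), 69, np.float64(0.0), np.float64(0.0))
(np.float64(9851406.99365347), 63, np.float64(0.0), np.float64(0.0))
(np.float64(9886496.678694284), 69, np.float64(0.001), np.float64(0.0))
(np.float64(9916193.257259764), 66, np.float64(0.001), np.float64(0.0))
(np.float64(9950640.119415611), 72, np.float64(0.0), np.float64(0.0))
```

```bash
python3 -m jog '[{"hand":0,"tx":0.9,"ty":-0.39,"tz":0,"ax":0,"ay":0,"az":-1},{"hand":0,"tx":0.9,"ty":-0.39,"tz":0,"ax":0,"ay":0,"az":-1},{"hand":0,"tx":0.9,"ty":-0.39,"tz":0,"ax":0,"ay":0,"az":-1},{"hand":0,"tx":0.9,"ty":-0.2,"tz":0,"ax":0,"ay":0,"az":0},{"hand":0,"tx":0.9,"ty":-0.2,"tz":0,"ax":0,"ay":0,"az":0},{"hand":0,"tx":0.9,"ty":-0.2,"tz":0,"ax":0,"ay":0,"az":0},{"hand":0,"tx":0.9,"ty":-0.2,"tz":0,"ax":0,"ay":0,"az":0},{"hand":0,"tx":0.9,"ty":-0.2,"tz":0,"ax":0,"ay":0,"az":0},{"hand":0,"tx":0.9,"ty":-0.2,"tz":0,"ax":0,"ay":0,"az":0},{"hand":0,"tx":0.9,"ty":-0.2,"tz":0,"ax":0,"ay":0,"az":0}]'; python3 -m jog '[{"hand":0,"tx":0,"ty":0,"tz":0,"ax":0,"ay":0,"az":0},{"hand":0,"tx":0,"ty":0,"tz":0,"ax":0,"ay":0,"az":0},{"hand":0,"tx":0,"ty":0,"tz":0,"ax":0,"ay":0,"az":0}]'
```

```text
t: 19.1
eef_pos: [0.4629, -0.0227, 0.2043]
tcp_rot: [[-0.209, 0.978, 0.001], [0.978, 0.209, 0.0], [-0.0, 0.001, -1.0]]
contact_force: [-0.5, -0.3, 0.4]
grip_width: 0.0852
gripper_force: 0.0
t: 19.35
eef_pos: [0.4639, -0.0243, 0.2044]
tcp_rot: [[-0.209, 0.978, 0.001], [0.978, 0.209, -0.0], [-0.001, 0.001, -1.0]]
contact_force: [0.2, 0.0, 0.6]
grip_width: 0.0852
gripper_force: 0.0
```

```bash
cat > cr.py <<'E'
from h import *
from scipy.optimize import minimize
w=snap('wrist','w8'); t=snap('top')
def mk(c,s):
  d=max(arm.regions_of(c,'hub_center'),key=lambda d:d['score']); print(c,d['score'],d['pixel'],d['pixels'].sum())
  return d['pixels']
mw=mk('wrist',w)
np.save('mw.npy',mw)
def parts(x,y,a):
  c,s=np.cos(a),np.sin(a); R=lambda u,v,z:[x+c*u-s*v,y+s*u+c*v,z]
  hub=[R(i*.015,j*.015,z) for i in(-1,1) for j in(-1,1) for z in(0,.044)]
  ar=[R(u,j*.007,z) for u in(.0,.055) for j in(-1,1) for z in(.036,.044)]
  kn=[R(.055+.011*np.cos(q),.011*np.sin(q),z) for q in np.linspace(0,6.28,16) for z in(.045,.085)]
  return hub,ar,kn
def sil(s,p,K=4):
  M=np.zeros((384*K,512*K),np.uint8)
  for q in parts(*p): cv2.fillConvexPoly(M,cv2.convexHull(np.array([proj(s,X) for X in q],np.float32)*K+K/2).astype(np.int32),1)
  return M
K=4; W=cv2.resize(mw.astype(np.uint8),None,fx=K,fy=K,interpolation=0)
g=w['img'].astype(int)
def cost(p,T=W): S=sil(w,p); return -(S&T).sum()/(S|T).sum()
p0=[.4535,.030,np.radians(-77.8)]
r=minimize(cost,p0,method='Nelder-Mead',options=dict(initial_simplex=[p0,[p0[0]+.006,*p0[1:]],[p0[0],p0[1]+.006,p0[2]],[*p0[:2],p0[2]+.1]]))
print('mask fit',r.x[:2],np.degrees(r.x[2]),r.fun)
# colour: contrast inside vs thin ring outside
G=cv2.resize(cv2.cvtColor(w['img'],cv2.COLOR_RGB2LAB),None,fx=K,fy=K,interpolation=cv2.INTER_LINEAR).astype(float)
S=sil(w,r.x); print('mean in/out',cv2.cvtColor(w['img'],cv2.COLOR_RGB2GRAY)[mw].mean())
kn=parts(*r.x); print('knob px',proj(w,np.mean(kn[2],0)),'hub px',proj(w,[*r.x[:2],.044]))
a=cv2.imread('pics/w8.png'); a=cv2.resize(a,None,fx=K,fy=K); cs,_=cv2.findContours(S,0,1); cv2.drawContours(a,cs,-1,(0,0,255),2)
h=proj(w,[*r.x[:2],.044]); x,y=[int(v*K) for v in h]; cv2.imwrite('pics/c8.png',a[max(0,y-240):y+360,max(0,x-300):x+300])
print(np.round(arm.sense()['eef_pos'],4), arm.sense()['t'])
E
python3 cr.py
```

```text
wrist 0.85 [261.9, 129.6] 2167
mask fit [0.4985 0.027 ] -60.611266146075515 0.0
mean in/out 87.06783571758191
knob px [np.float64(325.50398303264), np.float64(190.29355269061725)] hub px [np.float64(306.77646836872105), np.float64(127.83677508519774)]
[ 0.4639 -0.0252  0.2041] 19.5cr.py:21: RuntimeWarning: overflow encountered in scalar negative
  def cost(p,T=W): S=sil(w,p); return -(S&T).sum()/(S|T).sum()
```

View pics/c8.png

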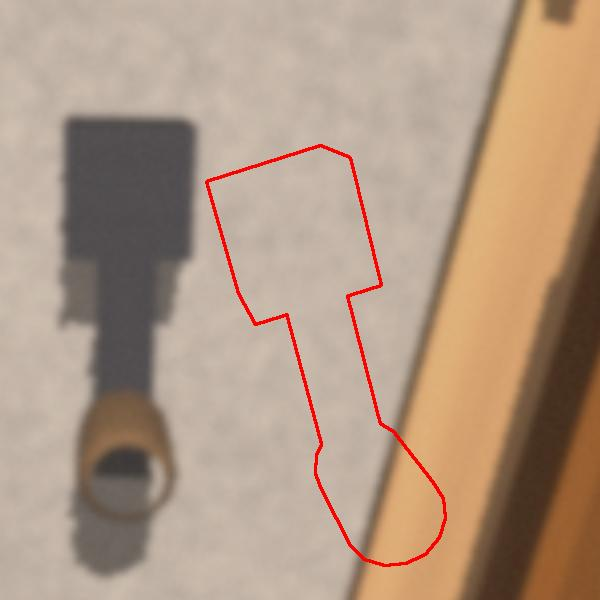

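The hub's top face is at about px 248–280 × 98–133, and the knob top is at about (263,188). The red outline is wrong because of a uint8 overflow in my cost, so I'll refit.

```bash
sed -i 's/return -(S&T).sum()\/(S|T).sum()/return -float((S\&T).sum())\/float((S|T).sum())/' cr.py; cat >> cr.py <<'E'
for z,n,p in((.044,'hub front edge',[264,132.75]),(.085,'knob top',[263,188.3]),(.044,'left front',[248,132.75]),(.044,'right front',[280,132.75])): print(n,atz(w,p,z).round(4))
h=np.array(r.x[:2]); print('pred front edge px',proj(w,[h[0]+.015*np.cos(r.x[2]),h[1]+.015*np.sin(r.x[2]),.044]))
E
python3 cr.py
```

```text
wrist 0.8 [263.8, 128.6] 2145
mask fit [0.45714445 0.02941263] -78.2808755060057 -0.8473684210526315
mean in/out 86.44428904428905
knob px [np.float64(263.12323535416357), np.float64(180.52935152874343)] hub px [np.float64(263.4016240939838), np.float64(114.65661623223167)]
[ 0.4637 -0.0252  0.204 ] 19.65
hub front edge [0.4611 0.0137 0.044 ]
knob top [ 0.4683 -0.0263  0.085 ]
left front [0.4468 0.0107 0.044 ]
right front [0.4755 0.0168 0.044 ]
pred front edge px [np.float64(263.2171444137608), np.float64(131.4489565598478)]
```

```bash
python3 -m jog '[{"hand":0,"tx":0.9,"ty":0.08,"tz":0.5,"ax":0,"ay":0,"az":0},{"hand":0,"tx":0.91,"ty":0.09,"tz":0.7,"ax":0,"ay":0,"az":0},{"hand":0,"tx":0,"ty":0,"tz":0.8,"ax":0,"ay":0,"az":0},{"hand":0,"tx":0,"ty":0,"tz":0.8,"ax":0,"ay":0,"az":0},{"hand":0,"tx":0,"ty":0,"tz":0.8,"ax":0,"ay":0,"az":0},{"hand":0,"tx":0,"ty":0,"tz":0.8,"ax":0,"ay":0,"az":0},{"hand":0.2,"tx":0,"ty":0,"tz":0.8,"ax":0,"ay":0,"az":0},{"hand":0.3,"tx":0,"ty":0,"tz":0.6,"ax":0,"ay":0,"az":0},{"hand":0.3,"tx":0,"ty":0,"tz":0.27,"ax":0,"ay":0,"az":0},{"hand":0.4,"tx":0,"ty":0,"tz":0,"ax":0,"ay":0,"az":0}]'; python3 -m jog '[{"hand":0.5,"tx":0,"ty":0,"tz":0,"ax":0,"ay":0,"az":0},{"hand":0.55,"tx":0,"ty":0,"tz":0,"ax":0,"ay":0,"az":0},{"hand":0.6,"tx":0,"ty":0,"tz":0,"ax":0,"ay":0,"az":0},{"hand":0.64,"tx":0,"ty":0,"tz":0,"ax":0,"ay":0,"az":0},{"hand":0.68,"tx":0,"ty":0,"tz":0,"ax":0,"ay":0,"az":0},{"hand":0.75,"tx":0,"ty":0,"tz":0,"ax":0,"ay":0,"az":0},{"hand":0.8,"tx":0,"ty":0,"tz":0,"ax":0,"ay":0,"az":0}]'
```

```text
t: 20.48
eef_pos: [0.4559, 0.0296, 0.0202]
tcp_rot: [[-0.207, 0.978, -0.003], [0.978, 0.207, 0.001], [0.001, -0.003, -1.0]]
contact_force: [0.3, -0.1, 0.3]
grip_width: 0.0518
gripper_force: 0.0
t: 21.07
eef_pos: [0.4584, 0.0294, 0.0236]
tcp_rot: [[-0.208, 0.978, 0.002], [0.978, 0.208, -0.0], [-0.001, 0.002, -1.0]]
contact_force: [-1.0, 0.0, 6.7]
grip_width: 0.0272
gripper_force: 58.6
```

```bash
python3 -m jog '[{"hand":0.8,"tx":0,"ty":0,"tz":-0.3,"ax":0,"ay":0,"az":0},{"hand":0.8,"tx":0,"ty":0,"tz":-0.6,"ax":0,"ay":0,"az":0},{"hand":0.8,"tx":0,"ty":0,"tz":-0.8,"ax":0,"ay":0,"az":1},{"hand":0.8,"tx":0,"ty":0,"tz":-0.8,"ax":0,"ay":0,"az":1},{"hand":0.8,"tx":0,"ty":0,"tz":-0.8,"ax":0,"ay":0,"az":1},{"hand":0.8,"tx":0,"ty":0,"tz":-0.8,"ax":0,"ay":0,"az":1},{"hand":0.8,"tx":0,"ty":0,"tz":-0.5,"ax":0,"ay":0,"az":1},{"hand":0.8,"tx":0,"ty":0,"tz":-0.4,"ax":0,"ay":0,"az":1},{"hand":0.8,"tx":0,"ty":0,"tz":0,"ax":0,"ay":0,"az":1},{"hand":0.8,"tx":0,"ty":0,"tz":0,"ax":0,"ay":0,"az":1}]'; python3 -m jog '[{"hand":0.8,"tx":0,"ty":0,"tz":0,"ax":0,"ay":0,"az":1},{"hand":0.8,"tx":0,"ty":0,"tz":0,"ax":0,"ay":0,"az":0}]'
```

```text
t: 21.9
eef_pos: [0.4576, 0.0295, 0.1735]
tcp_rot: [[0.345, 0.938, 0.001], [0.938, -0.345, -0.0], [0.0, 0.001, -1.0]]
contact_force: [-0.2, 0.3, -3.3]
grip_width: 0.0275
gripper_force: 59.6
t: 22.07
eef_pos: [0.457, 0.0296, 0.1725]
tcp_rot: [[0.41, 0.912, -0.0], [0.912, -0.41, 0.0], [0.0, -0.0, -1.0]]
contact_force: [0.0, -0.4, -2.6]
grip_width: 0.0274
gripper_force: 59.6
```

```bash
python3 -m jog '[{"hand":0.8,"tx":-0.4,"ty":0.4,"tz":0,"ax":0,"ay":0,"az":0},{"hand":0.8,"tx":-0.7,"ty":0.7,"tz":0,"ax":0,"ay":0,"az":0},{"hand":0.8,"tx":-0.8,"ty":0.85,"tz":0,"ax":0,"ay":0,"az":0},{"hand":0.8,"tx":-0.8,"ty":0.85,"tz":0,"ax":0,"ay":0,"az":0},{"hand":0.8,"tx":-0.8,"ty":0.85,"tz":0,"ax":0,"ay":0,"az":0},{"hand":0.8,"tx":-0.8,"ty":0.85,"tz":0,"ax":0,"ay":0,"az":0},{"hand":0.8,"tx":-0.8,"ty":0.85,"tz":0,"ax":0,"ay":0,"az":0},{"hand":0.8,"tx":-0.8,"ty":0.85,"tz":0,"ax":0,"ay":0,"az":0},{"hand":0.8,"tx":-0.8,"ty":0.8,"tz":0,"ax":0,"ay":0,"az":0},{"hand":0.8,"tx":-0.7,"ty":0.7,"tz":0,"ax":0,"ay":0,"az":0}]'; python3 -m jog '[{"hand":0.8,"tx":-0.2,"ty":0.4,"tz":0,"ax":0,"ay":0,"az":0},{"hand":0.8,"tx":0,"ty":0,"tz":0,"ax":0,"ay":0,"az":0},{"hand":0.8,"tx":0,"ty":0,"tz":0,"ax":0,"ay":0,"az":0}]'; cat > held.py <<'E'
import re
from h import *
from scipy.optimize import minimize
src=open('cr.py').read(); exec(src[src.index('def parts'):src.index('K=4; W')].replace('z in(0,.044)','z in(Z0,Z0+.044)').replace('z in(.036,.044)','z in(Z0+.036,Z0+.044)').replace('z in(.045,.085)','z in(Z0+.045,Z0+.085)'))
s=arm.sense(); R=np.array(s['tcp_rot']); e=np.array(s['eef_pos']); yaw=np.arctan2(R[1,0],R[0,0])
print(e.round(4),np.degrees(yaw),s['contact_force'])
Z0=e[2]-.0236; K=4
w=snap('wrist'); d=max(arm.regions_of('wrist','hub_center'),key=lambda d:d['score']); T=cv2.resize(d['pixels'].astype(np.uint8),None,fx=K,fy=K,interpolation=0)
print(d['score'],d['pixel'],d['pixels'].sum())
def cost(p): S=sil(w,p); return -float((S&T).sum())/float((S|T).sum())
p0=[e[0],e[1],yaw-np.pi]; print('nominal',cost(p0))
r=minimize(cost,p0,method='Nelder-Mead',options=dict(initial_simplex=[p0,[p0[0]+.005,*p0[1:]],[p0[0],p0[1]+.005,p0[2]],[*p0[:2],p0[2]+.1]]))
print('fit',r.x[:2].round(4),np.degrees(r.x[2]),r.fun)
q=snap('top'); print([ (d['score'],d['pixel']) for d in arm.find_in('top','hub_center')[:2]], proj(q,[*p0[:2],Z0+.044]))
E
python3 held.py
```

```text
t: 22.9
eef_pos: [0.5782, -0.2693, 0.1717]
tcp_rot: [[0.405, 0.914, -0.001], [0.914, -0.405, 0.0], [0.0, -0.001, -1.0]]
contact_force: [1.0, 0.5, -2.9]
grip_width: 0.0272
gripper_force: 59.8
t: 23.15
eef_pos: [0.5862, -0.2778, 0.1715]
tcp_rot: [[0.406, 0.914, -0.001], [0.914, -0.406, 0.001], [0.001, -0.002, -1.0]]
contact_force: [-0.4, 0.4, -3.4]
grip_width: 0.0276
gripper_force: 60.1
[ 0.5862 -0.2778  0.1715] 66.05398347922595 [-0.40917097  0.36644049 -3.38880803]
0.84 [256.2, 272.5] 7911
nominal -0.8443964442967516
fit [ 0.5846 -0.2776] -114.1670783012573 -0.9072688728396393
[(0.68, [382.1, 236.4])] [np.float64(364.0640502917946), np.float64(159.97811115638171)]
```

```bash
python3 -m jog '[{"hand":0.8,"tx":-0.14,"ty":0.06,"tz":0.3,"ax":0,"ay":0,"az":0},{"hand":0.8,"tx":0,"ty":0,"tz":0.5,"ax":0,"ay":0,"az":0},{"hand":0.8,"tx":0,"ty":0,"tz":0.6,"ax":0,"ay":0,"az":0},{"hand":0.8,"tx":0,"ty":0,"tz":0.4,"ax":0,"ay":0,"az":0},{"hand":0.8,"tx":0,"ty":0,"tz":0.15,"ax":0,"ay":0,"az":0},{"hand":0.8,"tx":0,"ty":0,"tz":0,"ax":0,"ay":0,"az":0}]' | grep -E 'eef|contact'; python3 -m jog '[{"hand":0.8,"tx":0,"ty":0,"tz":0.1,"ax":0,"ay":0,"az":0},{"hand":0.8,"tx":0,"ty":0,"tz":0.1,"ax":0,"ay":0,"az":0},{"hand":0.8,"tx":0,"ty":0,"tz":0,"ax":0,"ay":0,"az":0}]' | grep -E 'eef|contact';  python3 -m jog '[{"hand":0.8,"tx":0,"ty":0,"tz":0.1,"ax":0,"ay":0,"az":0},{"hand":0.8,"tx":0,"ty":0,"tz":0,"ax":0,"ay":0,"az":0}]' | grep -E 'eef|contact'
```

```text
eef_pos: [0.5856, -0.2814, 0.1118]
contact_force: [0.9, -0.1, -3.2]
eef_pos: [0.5867, -0.2823, 0.1078]
contact_force: [0.5, -0.9, -3.6]
eef_pos: [0.5865, -0.2822, 0.1045]
contact_force: [0.1, 0.2, -3.4]
```

```bash
for i in 1 2 3; do python3 -m jog '[{"hand":0.8,"tx":0,"ty":0,"tz":0.1,"ax":0,"ay":0,"az":0},{"hand":0.8,"tx":0,"ty":0,"tz":0,"ax":0,"ay":0,"az":0}]' | grep -E 'eef|contact'; done
```

```text
eef_pos: [0.5863, -0.2821, 0.1011]
contact_force: [0.3, -0.3, -3.0]
eef_pos: [0.5863, -0.282, 0.098]
contact_force: [-0.4, -0.6, -4.2]
eef_pos: [0.5863, -0.282, 0.095]
contact_force: [0.4, -0.4, -3.1]
```

```bash
for i in 1 2; do python3 -m jog '[{"hand":0.8,"tx":0,"ty":0,"tz":0.12,"ax":0,"ay":0,"az":0},{"hand":0.8,"tx":0,"ty":0,"tz":0,"ax":0,"ay":0,"az":0}]' | grep -E 'eef|contact'; done; python3 -m jog '[{"hand":0.8,"tx":0,"ty":0,"tz":0.07,"ax":0,"ay":0,"az":0},{"hand":0.8,"tx":0,"ty":0,"tz":0,"ax":0,"ay":0,"az":0}]' | grep -E 'eef|contact'
```

```text
eef_pos: [0.5862, -0.282, 0.0912]
contact_force: [-0.7, -0.8, -3.5]
eef_pos: [0.5862, -0.2819, 0.0876]
contact_force: [-0.1, 0.0, -3.1]
eef_pos: [0.5865, -0.2821, 0.086]
contact_force: [0.4, -0.3, -3.7]
```

```bash
for i in 1 2; do python3 -m jog '[{"hand":0.8,"tx":0,"ty":0,"tz":0.05,"ax":0,"ay":0,"az":0},{"hand":0.8,"tx":0,"ty":0,"tz":0,"ax":0,"ay":0,"az":0}]' | grep -E 'eef|contact'; done
```

```text
eef_pos: [0.5867, -0.2821, 0.0857]
contact_force: [-0.9, 2.3, 3.1]
eef_pos: [0.5869, -0.2821, 0.0856]
contact_force: [-5.0, 5.6, 13.0]
```

```bash
python3 -m jog '[{"hand":0.6,"tx":0,"ty":0,"tz":0,"ax":0,"ay":0,"az":0},{"hand":0.5,"tx":0,"ty":0,"tz":0,"ax":0,"ay":0,"az":0},{"hand":0.4,"tx":0,"ty":0,"tz":0,"ax":0,"ay":0,"az":0},{"hand":0.3,"tx":0,"ty":0,"tz":-0.4,"ax":0,"ay":0,"az":0},{"hand":0.3,"tx":0,"ty":0,"tz":-0.8,"ax":0,"ay":0,"az":0},{"hand":0.3,"tx":0,"ty":0,"tz":-0.8,"ax":0,"ay":0,"az":0},{"hand":0.3,"tx":0,"ty":0,"tz":-0.8,"ax":0,"ay":0,"az":0},{"hand":0.3,"tx":0,"ty":0,"tz":-0.8,"ax":0,"ay":0,"az":0},{"hand":0.3,"tx":0,"ty":0,"tz":0,"ax":0,"ay":0,"az":0},{"hand":0.3,"tx":0,"ty":0,"tz":0,"ax":0,"ay":0,"az":0}]'; sed -e "s/Z0=e\[2\]-.0236/Z0=.062/" -e "s/p0=\[e\[0\],e\[1\],yaw-np.pi\]/p0=[.586,-.282,yaw-np.pi]/" held.py > seat.py; python3 seat.py
```

```text
t: 26.43
eef_pos: [0.5874, -0.2829, 0.1939]
tcp_rot: [[0.407, 0.914, 0.003], [0.914, -0.407, -0.002], [-0.001, 0.004, -1.0]]
contact_force: [0.0, -0.7, 0.1]
grip_width: 0.0597
gripper_force: 0.0
[ 0.5874 -0.2829  0.1939] 65.99478727448083 [ 0.03349745 -0.66876752  0.06220988]
0.72 [252.0, 210.1] 3612
nominal -0.8276679376389359
fit [ 0.5856 -0.2815] -114.26686708678403 -0.8532837003483279
[] [np.float64(359.49100701305895), np.float64(163.55738302553476)]
```

```bash
python3 -m jog '[{"hand":0.3,"tx":-0.9,"ty":-0.03,"tz":0,"ax":0,"ay":0,"az":0},{"hand":0.3,"tx":-0.92,"ty":-0.03,"tz":0,"ax":0,"ay":0,"az":0},{"hand":0.3,"tx":0,"ty":0,"tz":0.6,"ax":0,"ay":0,"az":0},{"hand":0.3,"tx":0,"ty":0,"tz":0.8,"ax":0,"ay":0,"az":0},{"hand":0.3,"tx":0,"ty":0,"tz":0.6,"ax":0,"ay":0,"az":0},{"hand":0.4,"tx":0,"ty":0,"tz":0.35,"ax":0,"ay":0,"az":0},{"hand":0.5,"tx":0,"ty":0,"tz":0,"ax":0,"ay":0,"az":0},{"hand":0.6,"tx":0,"ty":0,"tz":0,"ax":0,"ay":0,"az":0}]';python3 -m jog '[{"hand":0.65,"tx":0,"ty":0,"tz":0,"ax":0,"ay":0,"az":0},{"hand":0.7,"tx":0,"ty":0,"tz":0,"ax":0,"ay":0,"az":0},{"hand":0.75,"tx":0,"ty":0,"tz":0,"ax":0,"ay":0,"az":0},{"hand":0.8,"tx":0,"ty":0,"tz":0,"ax":0,"ay":0,"az":0},{"hand":0.85,"tx":0,"ty":0,"tz":0,"ax":0,"ay":0,"az":0},{"hand":0.85,"tx":0,"ty":0,"tz":0,"ax":0,"ay":0,"az":0}]'
```

```text
t: 27.3
eef_pos: [0.5623, -0.3309, 0.1203]
tcp_rot: [[0.407, 0.914, -0.001], [0.914, -0.407, 0.001], [0.001, -0.001, -1.0]]
contact_force: [0.7, 0.5, 0.4]
grip_width: 0.0345
gripper_force: 0.0
t: 27.8
eef_pos: [0.563, -0.3323, 0.1222]
tcp_rot: [[0.407, 0.913, 0.001], [0.913, -0.407, -0.002], [-0.001, 0.002, -1.0]]
contact_force: [-1.7, -2.6, 6.4]
grip_width: 0.0177
gripper_force: 58.5
```

```bash
python3 -m jog '[{"hand":0.85,"tx":0.06,"ty":0.47,"tz":0,"ax":0,"ay":0,"az":0},{"hand":0.85,"tx":0.18,"ty":0.44,"tz":0,"ax":0,"ay":0,"az":0},{"hand":0.85,"tx":0.29,"ty":0.38,"tz":0,"ax":0,"ay":0,"az":0}]'; python3 -m jog '[{"hand":0.85,"tx":0.38,"ty":0.29,"tz":0,"ax":0,"ay":0,"az":0},{"hand":0.85,"tx":0.44,"ty":0.18,"tz":0,"ax":0,"ay":0,"az":0},{"hand":0.85,"tx":0.47,"ty":0.06,"tz":0,"ax":0,"ay":0,"az":0}]'
```

```text
t: 28.05
eef_pos: [0.6053, -0.3344, 0.1223]
tcp_rot: [[0.408, 0.913, 0.002], [0.913, -0.408, -0.003], [-0.002, 0.003, -1.0]]
contact_force: [-0.6, -1.8, 4.2]
grip_width: 0.0176
gripper_force: 58.7
t: 28.3
eef_pos: [0.6367, -0.3049, 0.1226]
tcp_rot: [[0.407, 0.913, 0.004], [0.913, -0.407, -0.003], [-0.001, 0.004, -1.0]]
contact_force: [2.4, -0.7, 4.8]
grip_width: 0.0179
gripper_force: 58.8
```

Smooth with low forces. I'll continue the next three quarters.

```bash
python3 -m jog '[{"hand":0.85,"tx":0.47,"ty":-0.06,"tz":0,"ax":0,"ay":0,"az":0},{"hand":0.85,"tx":0.44,"ty":-0.18,"tz":0,"ax":0,"ay":0,"az":0},{"hand":0.85,"tx":0.38,"ty":-0.29,"tz":0,"ax":0,"ay":0,"az":0},{"hand":0.85,"tx":0.29,"ty":-0.38,"tz":0,"ax":0,"ay":0,"az":0},{"hand":0.85,"tx":0.18,"ty":-0.44,"tz":0,"ax":0,"ay":0,"az":0},{"hand":0.85,"tx":0.06,"ty":-0.47,"tz":0,"ax":0,"ay":0,"az":0}]'; python3 -m jog '[{"hand":0.85,"tx":-0.06,"ty":-0.47,"tz":0,"ax":0,"ay":0,"az":0},{"hand":0.85,"tx":-0.18,"ty":-0.44,"tz":0,"ax":0,"ay":0,"az":0},{"hand":0.85,"tx":-0.29,"ty":-0.38,"tz":0,"ax":0,"ay":0,"az":0},{"hand":0.85,"tx":-0.38,"ty":-0.29,"tz":0,"ax":0,"ay":0,"az":0},{"hand":0.85,"tx":-0.44,"ty":-0.18,"tz":0,"ax":0,"ay":0,"az":0},{"hand":0.85,"tx":-0.47,"ty":-0.06,"tz":0,"ax":0,"ay":0,"az":0}]';  python3 -m jog '[{"hand":0.85,"tx":-0.47,"ty":0.06,"tz":0,"ax":0,"ay":0,"az":0},{"hand":0.85,"tx":-0.44,"ty":0.18,"tz":0,"ax":0,"ay":0,"az":0},{"hand":0.85,"tx":-0.38,"ty":0.29,"tz":0,"ax":0,"ay":0,"az":0},{"hand":0.85,"tx":-0.29,"ty":0.38,"tz":0,"ax":0,"ay":0,"az":0},{"hand":0.85,"tx":-0.18,"ty":0.44,"tz":0,"ax":0,"ay":0,"az":0},{"hand":0.85,"tx":-0.06,"ty":0.47,"tz":0,"ax":0,"ay":0,"az":0}]'; cat > tr.py <<'E'
from h import *
S={c:snap(c) for c in('top','scene')}
for c in S:
  for n,z in(('bowl_center',.073),('dish_center',.05),('cup_center',.069),('tray_mid',.05)):
    for d in arm.regions_of(c,n)[:3]:
      if n=='dish_center' or d is not None: print(c,n,round(d['score'],2),np.round(d['pixel']),atz(S[c],d['pixel'],z).round(3),int(d['pixels'].sum()))
E
python3 tr.py
```

```text
t: 28.8
eef_pos: [0.6077, -0.2305, 0.1216]
tcp_rot: [[0.406, 0.914, 0.002], [0.914, -0.406, -0.0], [0.001, 0.002, -1.0]]
contact_force: [1.0, -0.5, 1.4]
grip_width: 0.0178
gripper_force: 58.6
t: 29.3
eef_pos: [0.5349, -0.2598, 0.1215]
tcp_rot: [[0.406, 0.914, 0.002], [0.914, -0.406, -0.0], [0.0, 0.002, -1.0]]
contact_force: [4.3, -0.8, 0.7]
grip_width: 0.0178
gripper_force: 59.1
t: 29.8
eef_pos: [0.5622, -0.3345, 0.1213]
tcp_rot: [[0.409, 0.913, -0.001], [0.913, -0.409, -0.002], [-0.002, -0.0, -1.0]]
contact_force: [-1.6, -2.2, 6.8]
grip_width: 0.0179
gripper_force: 59.8
top bowl_center 0.61 [228. 145.] [0.642 0.111 0.073] 855
top dish_center 0.84 [390. 143.] [ 0.658 -0.389  0.05 ] 240
top dish_center 0.6 [360. 166.] [ 0.583 -0.293  0.05 ] 145
top dish_center 0.58 [290. 146.] [ 0.646 -0.079  0.05 ] 516
top cup_center 0.8 [255. 143.] [0.651 0.029 0.069] 291
top tray_mid 0.84 [258. 156.] [0.613 0.018 0.05 ] 3686
scene bowl_center 0.68 [313. 196.] [0.63  0.127 0.073] 1061
scene dish_center 0.88 [170. 339.] [ 0.668 -0.415  0.05 ] 843
scene dish_center 0.8 [268. 243.] [ 0.641 -0.068  0.05 ] 566
scene dish_center 0.66 [181. 202.] [ 0.365 -0.145  0.05 ] 418
scene cup_center 0.92 [291. 221.] [0.642 0.021 0.069] 428
scene tray_mid 0.92 [280. 234.] [ 0.643 -0.022  0.05 ] 3493
```

```bash
python3 -m jog '[{"hand":0.85,"tx":0.06,"ty":0.47,"tz":0,"ax":0,"ay":0,"az":0},{"hand":0.85,"tx":0.18,"ty":0.44,"tz":0,"ax":0,"ay":0,"az":0},{"hand":0.85,"tx":0.29,"ty":0.38,"tz":0,"ax":0,"ay":0,"az":0},{"hand":0.85,"tx":0.38,"ty":0.29,"tz":0,"ax":0,"ay":0,"az":0},{"hand":0.85,"tx":0.44,"ty":0.18,"tz":0,"ax":0,"ay":0,"az":0},{"hand":0.85,"tx":0.47,"ty":0.06,"tz":0,"ax":0,"ay":0,"az":0}]' | grep -E 'eef|cont'; python3 -m jog '[{"hand":0.85,"tx":0.47,"ty":-0.06,"tz":0,"ax":0,"ay":0,"az":0},{"hand":0.85,"tx":0.44,"ty":-0.18,"tz":0,"ax":0,"ay":0,"az":0},{"hand":0.85,"tx":0.38,"ty":-0.29,"tz":0,"ax":0,"ay":0,"az":0},{"hand":0.85,"tx":0.29,"ty":-0.38,"tz":0,"ax":0,"ay":0,"az":0},{"hand":0.85,"tx":0.18,"ty":-0.44,"tz":0,"ax":0,"ay":0,"az":0},{"hand":0.85,"tx":0.06,"ty":-0.47,"tz":0,"ax":0,"ay":0,"az":0}]'| grep -E 'eef|cont'; python3 -m jog '[{"hand":0.85,"tx":-0.06,"ty":-0.47,"tz":0,"ax":0,"ay":0,"az":0},{"hand":0.85,"tx":-0.18,"ty":-0.44,"tz":0,"ax":0,"ay":0,"az":0},{"hand":0.85,"tx":-0.29,"ty":-0.38,"tz":0,"ax":0,"ay":0,"az":0},{"hand":0.85,"tx":-0.38,"ty":-0.29,"tz":0,"ax":0,"ay":0,"az":0},{"hand":0.85,"tx":-0.44,"ty":-0.18,"tz":0,"ax":0,"ay":0,"az":0},{"hand":0.85,"tx":-0.47,"ty":-0.06,"tz":0,"ax":0,"ay":0,"az":0}]'| grep -E 'eef|cont'; python3 tr.py
```

```text
eef_pos: [0.6368, -0.3067, 0.1224]
contact_force: [2.4, -2.7, 7.6]
eef_pos: [0.6085, -0.2314, 0.122]
contact_force: [2.3, 2.7, 6.9]
eef_pos: [0.5348, -0.2604, 0.1215]
contact_force: [2.8, -1.0, 3.9]
top bowl_center 0.68 [213. 140.] [0.656 0.156 0.073] 877
top bowl_center 0.68 [305. 150.] [ 0.629 -0.122  0.073] 7123
top dish_center 0.78 [278. 146.] [ 0.645 -0.042  0.05 ] 520
top dish_center 0.45 [247. 156.] [0.613 0.054 0.05 ] 3579
top cup_center 0.77 [242. 145.] [0.643 0.067 0.069] 279
top cup_center 0.24 [238. 148.] [0.635 0.079 0.069] 74
top tray_mid 0.64 [249. 155.] [0.616 0.047 0.05 ] 3290
top tray_mid 0.15 [213. 145.] [0.647 0.159 0.05 ] 871
scene bowl_center 0.72 [323. 189.] [0.632 0.168 0.073] 1020
scene dish_center 0.95 [277. 238.] [ 0.646 -0.036  0.05 ] 593
scene dish_center 0.86 [172. 341.] [ 0.676 -0.413  0.05 ] 891
scene cup_center 0.78 [300. 214.] [0.645 0.055 0.069] 418
scene tray_mid 0.82 [289. 226.] [0.641 0.016 0.05 ] 3510
```

```bash
python3 -m jog '[{"hand":0.85,"tx":-0.47,"ty":0.06,"tz":0,"ax":0,"ay":0,"az":0},{"hand":0.85,"tx":-0.44,"ty":0.18,"tz":0,"ax":0,"ay":0,"az":0},{"hand":0.85,"tx":-0.38,"ty":0.29,"tz":0,"ax":0,"ay":0,"az":0}]' | grep -E 'eef|cont'; python3 -m jog '[{"hand":0.85,"tx":-0.29,"ty":0.38,"tz":0,"ax":0,"ay":0,"az":0},{"hand":0.85,"tx":-0.18,"ty":0.44,"tz":0,"ax":0,"ay":0,"az":0},{"hand":0.85,"tx":-0.06,"ty":0.47,"tz":0,"ax":0,"ay":0,"az":0}]' | grep -E 'eef|cont'; python3 -m jog '[{"hand":0.85,"tx":0.06,"ty":0.47,"tz":0,"ax":0,"ay":0,"az":0},{"hand":0.85,"tx":0.18,"ty":0.44,"tz":0,"ax":0,"ay":0,"az":0}]' | grep -E 'eef|cont'
```

```text
eef_pos: [0.5334, -0.3027, 0.1214]
contact_force: [0.4, 0.2, 4.5]
eef_pos: [0.5623, -0.3345, 0.1213]
contact_force: [-2.1, -2.3, 6.9]
eef_pos: [0.5909, -0.3395, 0.1216]
contact_force: [-0.7, -3.1, 7.9]
```

```bash
python3 -m jog '[{"hand":0.85,"tx":0.29,"ty":0.38,"tz":0,"ax":0,"ay":0,"az":0}]' | grep -E 'eef|cont'; python3 -m jog '[{"hand":0.85,"tx":0.38,"ty":0.29,"tz":0,"ax":0,"ay":0,"az":0}]' | grep -E 'eef|cont'; python3 -m jog '[{"hand":0.85,"tx":0.44,"ty":0.18,"tz":0,"ax":0,"ay":0,"az":0}]' | grep -E 'eef|cont'
```

```text
eef_pos: [0.6046, -0.3363, 0.1217]
contact_force: [-14.7, -6.2, 15.3]
eef_pos: [0.6146, -0.3312, 0.1223]
contact_force: [-29.7, -20.4, 22.2]
eef_pos: [0.6233, -0.3242, 0.1232]
contact_force: [-37.6, -31.6, 24.5]
```

```bash
python3 tr.py | grep -vE 'tray'
```

```text
top bowl_center 0.98 [208. 146.] [0.639 0.171 0.073] 911
top bowl_center 0.51 [241. 154.] [0.615 0.072 0.073] 3446
top dish_center 0.75 [270. 146.] [ 0.643 -0.019  0.05 ] 515
top dish_center 0.19 [120. 198.] [0.479 0.442 0.05 ] 471
top cup_center 0.54 [239. 146.] [0.641 0.079 0.069] 272
scene bowl_center 0.92 [325. 186.] [0.628 0.183 0.073] 1021
scene dish_center 0.85 [170. 341.] [ 0.672 -0.416  0.05 ] 880
scene dish_center 0.84 [280. 234.] [ 0.644 -0.022  0.05 ] 595
scene dish_center 0.56 [191. 201.] [ 0.383 -0.125  0.05 ] 59
scene cup_center 0.65 [305. 207.] [0.638 0.083 0.069] 353
```

The force rose to about 50 N at an angle that passed freely twice before, and the dish has travelled about 0.103 m, which is the home stop. I'll ease off, let go and lift.

```bash
python3 -m jog '[{"hand":0.85,"tx":-0.3,"ty":-0.12,"tz":0,"ax":0,"ay":0,"az":0},{"hand":0.85,"tx":-0.25,"ty":-0.15,"tz":0,"ax":0,"ay":0,"az":0},{"hand":0.85,"tx":-0.1,"ty":-0.1,"tz":0,"ax":0,"ay":0,"az":0},{"hand":0.85,"tx":0,"ty":0,"tz":0,"ax":0,"ay":0,"az":0}]' | grep -E 'eef|cont'
```

```text
eef_pos: [0.61, -0.3332, 0.1232]
contact_force: [2.2, -6.6, 11.5]
```

```bash
python3 -m jog '[{"hand":0.75,"tx":0,"ty":0,"tz":0,"ax":0,"ay":0,"az":0},{"hand":0.65,"tx":0,"ty":0,"tz":0,"ax":0,"ay":0,"az":0},{"hand":0.5,"tx":0,"ty":0,"tz":0,"ax":0,"ay":0,"az":0},{"hand":0.4,"tx":0,"ty":0,"tz":0,"ax":0,"ay":0,"az":0},{"hand":0.4,"tx":0,"ty":0,"tz":0,"ax":0,"ay":0,"az":0},{"hand":0.4,"tx":0,"ty":0,"tz":-0.3,"ax":0,"ay":0,"az":0},{"hand":0.4,"tx":0,"ty":0,"tz":-0.6,"ax":0,"ay":0,"az":0},{"hand":0.4,"tx":0,"ty":0,"tz":-0.8,"ax":0,"ay":0,"az":0},{"hand":0.4,"tx":0,"ty":0,"tz":-0.8,"ax":0,"ay":0,"az":0},{"hand":0.4,"tx":0,"ty":0,"tz":0,"ax":0,"ay":0,"az":0}]' | grep -E 'eef|cont|grip'; cat > seat2.py <<'E'
src=open('seat.py').read().replace('yaw-np.pi]','np.radians(-62)]'); exec(src)
best=r
for z in (.062,.067,.072):
  Z0=z; r=minimize(cost,best.x,method='Nelder-Mead',options=dict(initial_simplex=[best.x,best.x+[.003,0,0],best.x+[0,.003,0],best.x+[0,0,.1]])); print(z,r.x[:2].round(4),np.degrees(r.x[2]),r.fun)
E
python3 seat2.py; python3 tr.py | grep -E 'bowl|dish|cup'
```

```text
eef_pos: [0.6108, -0.3302, 0.2022]
contact_force: [0.0, 0.2, 2.1]
grip_width: 0.0515
gripper_force: 0.0
[ 0.6108 -0.3302  0.2022] 66.00978780618388 [0.01967051 0.20526285 2.12934776]
0.96 [216.3, 165.5] 3392
nominal -0.6503677584639541
fit [ 0.5867 -0.2833] -70.16901100116434 -0.7988290362878343
[] [np.float64(359.49100701305895), np.float64(163.55738302553476)]
0.062 [ 0.5868 -0.2829] -70.52691288449878 -0.8001839538004554
0.067 [ 0.5882 -0.2822] -71.78324185649736 -0.7830485184264768
0.072 [ 0.5894 -0.2814] -71.84264248213626 -0.7592987009323384
top bowl_center 0.63 [209. 144.] [0.645 0.17  0.073] 896
top dish_center 0.91 [271. 144.] [ 0.651 -0.021  0.05 ] 487
top dish_center 0.36 [242. 157.] [0.609 0.069 0.05 ] 3618
top cup_center 0.63 [238. 142.] [0.652 0.081 0.069] 255
scene bowl_center 0.98 [326. 187.] [0.634 0.181 0.073] 1065
scene dish_center 0.73 [183. 205.] [ 0.377 -0.148  0.05 ] 302
scene dish_center 0.6 [169. 341.] [ 0.671 -0.418  0.05 ] 825
scene dish_center 0.57 [282. 232.] [ 0.643 -0.014  0.05 ] 570
scene cup_center 0.96 [305. 209.] [0.64  0.078 0.069] 408
```

```bash
python3 -m jog '[{"hand":0.4,"tx":0,"ty":0,"tz":-0.5,"ax":0,"ay":0,"az":0},{"hand":0.4,"tx":0,"ty":0,"tz":0,"ax":0,"ay":0,"az":0},{"hand":0.4,"tx":0,"ty":0,"tz":0,"ax":0,"ay":0,"az":0},{"hand":0.4,"tx":0,"ty":0,"tz":0,"ax":0,"ay":0,"az":0}]' | grep -E 't:|eef|cont'; python3 -c "
from bench import arm
print(arm.hand_in())"
```

```text
t: 35.92
eef_pos: [0.6093, -0.3292, 0.2104]
tcp_rot: [[0.407, 0.914, 0.0], [0.914, -0.407, 0.0], [0.0, 0.0, -1.0]]
contact_force: [-0.1, 0.8, 0.4]
the job is handed in; nothing more can be done
None
```

I handed the job in at about 36 s, and no verdict came back: by my measurements the cup stands on the coaster, the crank is still seated on the shaft, and the tray was wound until it hit a hard stop, about 0.10 m on, which I took as home.

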